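Lock the two halves of a sloping glassware display together

ROBOT

A 7-joint arm with a two-finger parallel gripper is mounted at the origin on the work surface. World frame = base frame: x ahead of the robot, y to its left, z up, the work surface at z = 0. Lengths are in mm, angles in rad, forces in N, time in s.
With the tool pointing down it reaches from about 400 to 875 mm from the base axis. Payload 4.4 kg.
Tool frame: the origin (TCP) lies at the very end of the fingers, on their centre line; the grasp point (between the pads) lies 19 mm behind it; z points along the fingers, y is the direction in which the jaws open and shut (so a half turn about z gives the same grasp; the last joint's range is limited). The gripper opens to 85 mm and grips with 20 to 120 N. Pads are 22 mm wide; open, the fingers measure 114 mm over their backs; the gripper's body (76 mm by 85 mm) begins 54 mm behind the grasp point. The pads swing forward as they close: fully open they stand 13 mm farther back than shut.
Start: joints at [-1.384, 0.628, 0.038, 1.517, -0.027, 0.996, -0.02], TCP at [162.55, 629.361, 231.313] pointing down, gripper open.
Joint ranges: [-3.06, 3.06], [-0.37, 2.12], [-1.25, 1.32], [0.18, 2.47], [-1.1, 4.24], [0.23, 1.98], [-2.94, 2.94]. Speed limits (rad/s): [2.57, 2.57, 3.14, 3.14, 3.14, 3.14, 3.14].

INTERFACE

Orientations are given as [roll, pitch, yaw] about the fixed x, y, z axes, in that order (R = Rz(yaw) Ry(pitch) Rx(roll)).
In Python, from cell import read_state, get_image, calibration, finish_job gives the robot as it stands. The module is installed in compiled form; this text tells all that it offers.
- The arm moves only by the tool apply_moves, never from a script. Its argument "increments" is a list of rows, each an object of numbers: "tx", "ty", "tz": the shift along the world's x, y, z in m; "rx", "ry", "rz": the turn, a rotation vector about the world's x, y, z in units of 5 degrees (1.0 is 5 degrees); "claw": the finger opening in m, from 0 to 0.0854. In form: [{"tx": .., "ty": .., "tz": .., "rx": .., "ry": .., "rz": .., "claw": ..}, ...]. A call has 1 to 12 rows; each row is the pose to reach, as a shift and turn from the pose commanded when the call began; what a row does not reach only later rows make up. A row lasts 1/10 s, in which the tool goes at most 50 mm and 8.59 degrees, less where a joint would pass 70% of its speed; a pose out of reach is approached as far as the arm can. A call with a gripper value outside its range is refused whole. The fingers move at their own pace and stop on an object; the grip force is fixed at half the most. Time passes only in rows, so rows that repeat a pose let the fingers close. It gives the time, the measured TCP pose, the force and the opening at its end, in the units of the state.
- read_state(): the state, without advancing time (a new reading comes with each control period).
- get_image(name): name is "scene" or "side" or "wrist"; returns the picture (400x640x3 uint8, red, green, blue); there is no depth.
- calibration(name): a dict with "camera_matrix" (3x3 intrinsics, pixels), "distortion" ([k1, k2, p1, p2, k3] as OpenCV has them; the pictures are not rectified), "origin" and "attitude" of the camera in the world. Camera axes: x right, y up, looking along -z (the intrinsics and any distortion apply to the point x, -y, -z); pixel columns grow to the right and rows downward; lengths in mm; the calibration is good to about 2 mm. A picture is of the moment at which its call begins: read the wrist's pose just before it. calibration takes no time and is no camera call; for the wrist camera it gives the pose at the moment of the call.
- finish_job(): hands the job in, once; it reports no verdict.
The state is a dict: "clock": time; "qpos": joint angles; "qd": joint speeds; "tau": joint torques, N m; "eef_pos": TCP position; "tool_rot": TCP orientation; "force": force on the tool from outside, world axes, zero at the start; "torque": the same for the moment, N m; "width": finger opening in mm.
Only numpy, scipy, OpenCV 4.12 (cv2) and the standard library are available. Lean on these libraries where they do the work, as an engineer would, in place of code of your own. Each camera call takes 0.05 s, during which the arm holds its last target. There are 200 camera calls.

TASK

Slide the movable half of the sloping wooden display, by its grip bar, up against the rubber buffers of the fixed half under the little shelf, while the cam lock is still open; then swing the cam's lever a quarter turn to its stop, so that its hook catches the stud and draws the two halves tight together with no gap left, and let go. Do not push the carafe and mugs that stand around it out of place.

Things in the scene. Friction and masses are not known exactly. Their poses are not given: they have to be found in the camera images.
- pivot (a point): On the cam's turning axis, in the top surface of the fixed half (of a fixed stand of pale wood), 85 mm above the table. Frame: x up the slope, y level along the stand, to the robot's left, z square out of the boards: 30 degrees from vertical, leaning to the robot. The boards share one plane, x = -100 to 100 mm, 18 thick, with a 12 mm lip at the low edge. Fixed board: y = -24 (the seam) to 140.
- shelf_edge (a point): Middle of the near lower edge of a level wooden shelf over the fixed half: 240 mm above the table, 186 mm long along y, 60 deep (away from the robot, along x), with glass saucers on it up to 280 mm above the table. Axes: z up, y as the pivot's. An upright gripper over the open lever's post hits it; one square to the boards, leaning back to the robot, clears it.
- leaf (a joint): Gap at the seam in m: 0 = movable half tight on the fixed half, growing (to 0.125) as it slides off along the pivot's -y. Rail friction 2 N. Two sprung rubber buffers stand 8 mm out of the fixed board's edge: they are met at 0.008, and pressing on to 0 takes up to 10 N; they push it back when let go, so only the cam holds it tight. The hook catches the stud when the gap is under 0.011.
- leaf_grip (a point): Centre of the upright wooden grip bar on the movable half: 90 mm long up the slope, 22 mm wide along the slide, 45 mm high square to the board (this point 22.5 mm above the board). Axes as the pivot's. In the pivot frame it is at x = 0, y = -0.125 m minus the gap. The movable board is 160 mm wide along y.
- stud (a point): Middle of the round steel stud, 12 mm across, standing 26 mm out of the movable half near the seam; this point is 14 mm above the board, in the pivot frame at x = 0, y = -0.045 m minus the gap. Axes as the pivot's.
- cam (a joint): Angle of the steel cam, rad. 0 = open: lever along the pivot's +y (away from the movable half), its curved hook (radius 60 mm, 9 to 19 mm above the boards) on the low side, clear of the stud. 1.571 = locked at its stop, anticlockwise from above: lever down the slope (-x), hook round the stud, halves tight; the last 10 degrees draw no further. It stays where left; up to 6 N at the post.
- cam_post (a point): Middle of the round wooden post at the lever's end, the cam's handle: 18 mm across, 45 mm tall square to the boards, on the 15 mm wide lever bar (its top 30 mm above the boards). This point: 54 mm above the boards (about half-way up the post), 85 mm from the turning axis. Axes turn with the cam: z square out of the boards, y from hub to post.
- carafe_mid (a point): Middle of a glass carafe with a dark wooden lid and handle, 197 mm high, 116 mm across, loose on the table to the left of the stand; leave alone. z is up.
- mug_a_mid (a point): Middle of a glass mug, 85 mm high, 72 mm across, loose on the table between the fixed half and the robot; leave alone. z is up.
- mug_b_mid (a point): Middle of a glass mug, 95 mm high, 76 mm across, loose on the table to the right of the stand; leave alone. z is up.

How it is judged (in metres and radians):
On the way, in this order (a step that is already met when the one before it is completed fails the run):
1. the movable half is up against the buffers (gap under 10.5 mm) with the cam still open (turned less than 0.3 rad) (value of joint leaf below 0.0105 m and value of joint cam below 0.3 rad), for 0.2 s.
2. the cam is turned to its stop (over 1.40 rad) and the halves are tight (gap under 2 mm) (value of joint leaf below 0.002 m and value of joint cam above 1.4 rad), for 0.2 s.
At the end, for the whole second after the job is handed in: The cam is locked (joint over 1.40 rad of 1.571) and at rest, and the gap between the two halves is under 2 mm (all of step 2 and velocity of joint cam below 0.05 rad/s); the robot touches nothing.
It fails at once if the carafe was pushed more than 30 mm out of place or knocked over (distance of carafe_mid from where it was at the start of the episode above 0.03 m or angle between carafe_mid's own z axis and vertical above 0.35 rad).
It fails at once if the mug in front was pushed more than 30 mm out of place or knocked over (distance of mug_a_mid from where it was at the start of the episode above 0.03 m or angle between mug_a_mid's own z axis and vertical above 0.35 rad).
It fails at once if the mug at the side was pushed more than 30 mm out of place or knocked over (distance of mug_b_mid from where it was at the start of the episode above 0.03 m or angle between mug_b_mid's own z axis and vertical above 0.35 rad).
It also fails if it takes over 45 s, if anything falls off the work surface, if the arm or the gripper's body presses on something with over 40 N, if the wrist force passes 120 N, or if a joint passes its speed limit or range.

## Working session

There is one attempt and no reset: what is moved stays moved. The work goes in short steps, Python scripts to look and compute and a tool call to move; the robot and the scene stay as the last step left them, time stands still between calls to the robot, and variables do not carry over. Pictures are saved under pics/ and viewed, about 8 in all and at most 12, crops included, and the job is handed in when it is done.

Besides the shell and the picture viewer there is one more tool, called by a JSON object that holds its "name" and its "arguments". apply_moves: Moves the arm, as the interface text tells. Its arguments: {"type":"object","properties":{"increments":{"type":"array"}},"required":["increments"]}

```bash
mkdir -p pics
python3 - <<'E'
from cell import *
import cv2
s=read_state();print(s)
for n in("scene","side"):
    c=calibration(n);print(n,c)
    cv2.imwrite(f"pics/{n}0.png",get_image(n)[:,:,::-1])
E
```

```text
{'clock': 0.0, 'qpos': array([-1.38376318,  0.62935081,  0.03842879,  1.51839505, -0.02701725,
        0.99628455, -0.02000698]), 'qd': array([ 6.97494797e-04, -4.15001822e-04, -5.55666432e-05,  1.10441193e-03,
        1.74054612e-04,  3.91346917e-04,  2.53599689e-04]), 'tau': array([ 2.32822640e-05, -5.63385451e+01,  1.22540798e+00, -1.93444526e+01,
        1.07167845e-02,  1.06843770e-02, -1.22824750e-05]), 'eef_pos': array([162.39728388, 628.72902619, 230.37715651]), 'tool_rot': array([-3.13967230e+00,  3.94840972e-06,  2.88875318e+00]), 'force': array([ 0.07871297, -0.05337237,  0.52498647]), 'torque': array([ 0.02116554, -0.02402634, -0.03567312]), 'width': 85.35895989209165}
scene {'camera_matrix': array([[371.17914483,   0.        , 317.68646835],
       [  0.        , 371.17914483, 205.2773189 ],
       [  0.        ,   0.        ,   1.        ]]), 'distortion': array([-0.07776661,  0.        ,  0.        ,  0.        ,  0.        ]), 'origin': array([1279.00524806,  331.5083632 ,  800.70763539]), 'attitude': array([ 0.90885251, -0.00965389,  1.96066555])}
side {'camera_matrix': array([[509.82111634,   0.        , 314.92709839],
       [  0.        , 509.82111634, 200.76212506],
       [  0.        ,   0.        ,   1.        ]]), 'distortion': array([-0.02903953,  0.        ,  0.        ,  0.        ,  0.        ]), 'origin': array([ -59.72398888, -939.0649525 ,  890.65336439]), 'attitude': array([ 1.00214637,  0.01511295, -0.54530295])}
```

View pics/scene0.png

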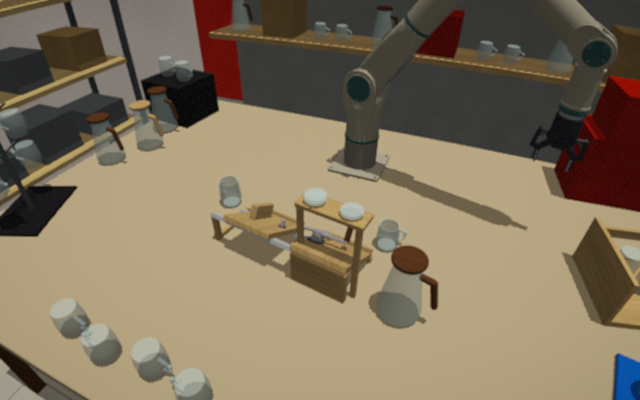

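View pics/side0.png

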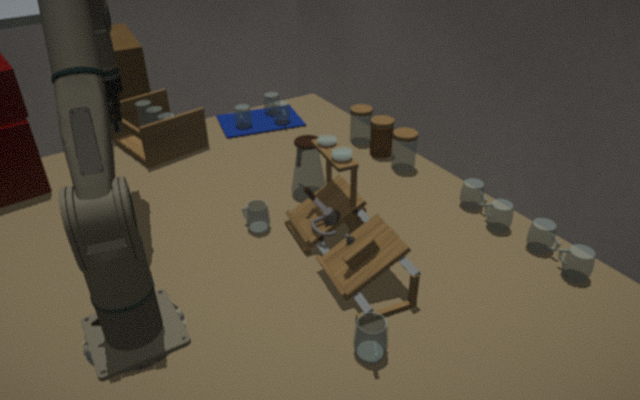

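The scene view shows the stand around (290,240), the shelf at (335,210), the carafe at (405,285) and mugs at (230,192) and (388,235). The side view shows the boards at about (340,230), the grip at (360,255) and the hub at (325,215). I'll enlarge both.

Run:
```python
import cv2
a=cv2.imread("pics/side0.png")[170:320,240:440];cv2.imwrite("pics/sidec.png",cv2.resize(a,None,fx=4,fy=4,interpolation=cv2.INTER_CUBIC))
a=cv2.imread("pics/scene0.png")[165:315,205:405];cv2.imwrite("pics/scenec.png",cv2.resize(a,None,fx=4,fy=4,interpolation=cv2.INTER_CUBIC))
```

```text
(no output)
```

View pics/sidec.png

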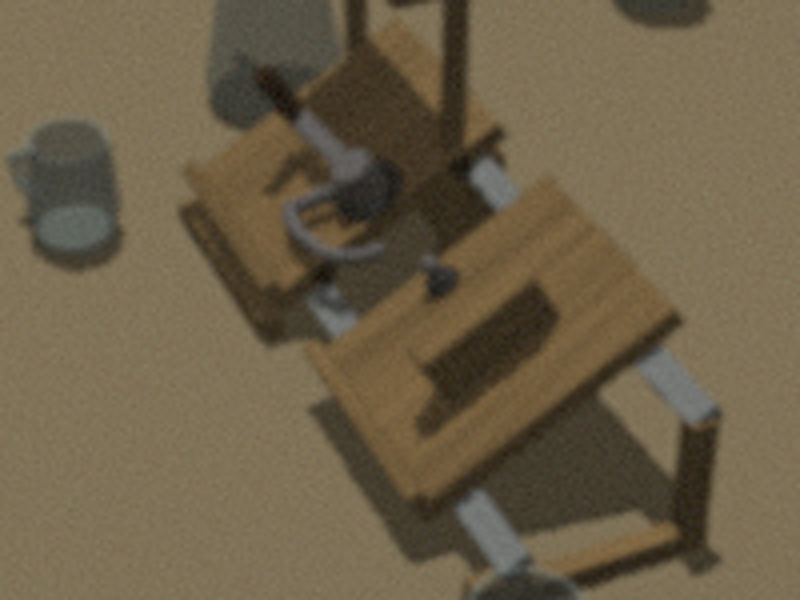

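View pics/scenec.png

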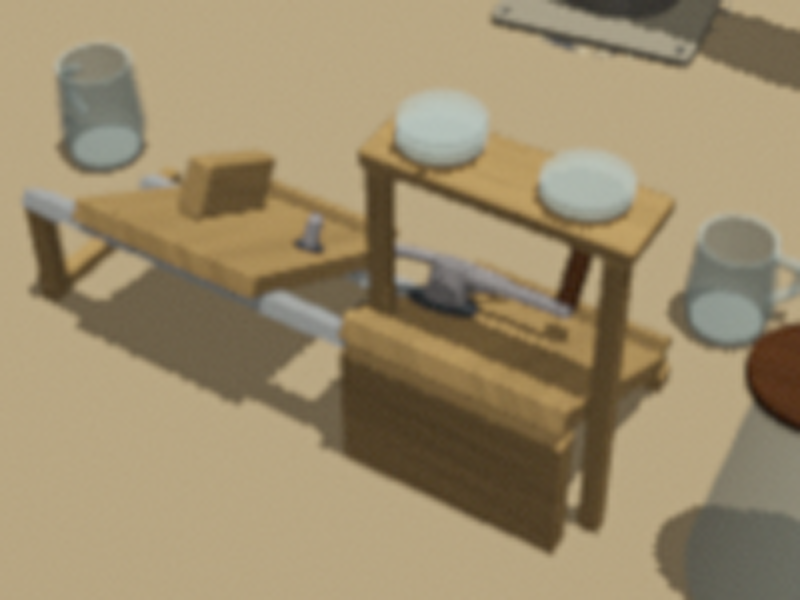

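The boards, stud, post and corners are readable in both crops. I'll fit the stand pose (x, y, yaw, gap) to them.

```bash
cat > h.py <<'E'
import numpy as np,cv2
from cell import *
from scipy.spatial.transform import Rotation as R
from scipy.optimize import least_squares
F=np.diag([1.,-1,-1])
def proj(P,c):
    Rc=R.from_euler('xyz',c["attitude"]).as_matrix()
    q=(np.atleast_2d(P)-c["origin"])@Rc@F
    return cv2.projectPoints(q,np.zeros(3),np.zeros(3),c["camera_matrix"],c["distortion"])[0].reshape(-1,2)
def ray(u,v,z,c):
    Rc=R.from_euler('xyz',c["attitude"]).as_matrix()
    n=cv2.undistortPoints(np.array([[[u,v]]],float),c["camera_matrix"],c["distortion"])[0,0]
    d=Rc@F@np.array([n[0],n[1],1]);o=c["origin"];return o+d*(z-o[2])/d[2]
def frame(yaw):return (R.from_euler('z',yaw)*R.from_euler('y',-np.pi/6)).as_matrix()
E
cat > fit.py <<'E'
from h import *
cs,cc=calibration("side"),calibration("scene")
# x,y,z, gapflag, u,v (crop)
S=[(100,-24,0,1,550,180),(100,-184,0,1,680,318),(-100,-184,12,1,412,490),(-100,-24,12,1,308,342),
(100,140,0,0,400,20),(-100,140,12,0,187,165),(0,85,75,0,262,72),(0,85,30,0,297,112),(0,-45,26,1,430,260),(0,-45,0,1,440,290)]
C=[(0,-45,26,1,316,217),(0,-45,0,1,310,246),(100,-184,0,1,80,198),(100,-24,0,1,255,272),(100,140,0,0,580,395),(0,85,30,0,572,308),(-45,-125,45,1,245,152)][:6]
def mk(L,ox,oy):
    A=np.array(L,float);return A[:,:3],A[:,3],A[:,4:]/4+[ox,oy]
D=[(mk(S,240,170),cs),(mk(C,205,165),cc)]
def res(p,flat=True):
    r=[]
    for (X,g,uv),c in D:
        X=X.copy();X[:,1]-=g*p[3]
        r.append(proj(np.array([p[0],p[1],85])+X@frame(p[2]).T,c)-uv)
    return np.concatenate(r).ravel() if flat else r
f=least_squares(res,[550,100,0,60],loss='soft_l1',x_scale=[50,50,.2,30])
print(f.x)
for r in res(f.x,False):print(np.round(r*4,0).tolist())
for n,c,m in(("a side",cs,(74,180,42.5,0,0)),("a scene",cc,0)):pass
for t,u,v,z,c in(("a",240+68/4,170+140/4,85,cs),("a base",240+75/4,170+228/4,4,cs),("b top",371,322,95,cs),("b bot",370,351,4,cs),("a top sc",205+737/4,165+238/4,85,cc),("b top sc",205+96/4,165+65/4,95,cc),("b bot",205+105/4,165+147/4,4,cc),("car top sc",410,260,190,cc),("car bot sc",401,312,4,cc)):print(t,ray(u,v,z,c).round())
E
python3 fit.py
```

```text
[ 5.77958623e+02  4.63368059e+01 -1.30695129e-01  7.23616849e+01]
[[-3.0, -9.0], [-1.0, -13.0], [-3.0, 12.0], [-7.0, 7.0], [-9.0, -8.0], [-14.0, 2.0], [5.0, -7.0], [-0.0, -7.0], [-4.0, -1.0], [3.0, -8.0]]
[[-2.0, -3.0], [-5.0, 1.0], [-9.0, -1.0], [-1.0, 3.0], [-5.0, 14.0], [-7.0, -2.0]]
a [430. 216.  85.]
a base [431. 220.   4.]
b top [ 429. -338.   95.]
b bot [ 431. -339.    4.]
a top sc [429. 219.  85.]
b top sc [ 434. -332.   95.]
b bot [ 431. -339.    4.]
car top sc [657. 309. 190.]
car bot sc [660. 318.   4.]
```

```bash
cat >> fit.py <<'E'
def box(x0,x1,y0,y1,z0,z1):
    V=np.array([(x,y,z) for x in(x0,x1) for y in(y0,y1) for z in(z0,z1)],float)
    return [(V[i],V[j]) for i in range(8) for j in range(i+1,8) if (V[i]!=V[j]).sum()==1]
p=f.x;g=p[3];Fm=frame(p[2]);o=np.array([p[0],p[1],85])
def draw(nm,img,c,ox,oy,w=200,h=150,k=4,boxes=None):
    a=cv2.resize(img[oy:oy+h,ox:ox+w],None,fx=k,fy=k,interpolation=cv2.INTER_CUBIC)
    for b,col in boxes or [(box(-100,100,-184-g,-24-g,-18,0),(0,0,255)),(box(-100,100,-24,140,-18,0),(255,0,0)),(box(-45,45,-136-g,-114-g,0,45),(0,255,0)),(box(-1,1,84,86,30,75),(0,255,255)),(box(-1,1,-46-g,-44-g,0,26),(0,255,255))]:
        for q in b:
            uv=((proj(np.array(q)@Fm.T+o,c)-[ox,oy]+.5)*k).astype(int);cv2.line(a,tuple(map(int,uv[0])),tuple(map(int,uv[1])),col,1)
    cv2.imwrite(nm,a);return a
if __name__=="__main__":
    a=draw("pics/o1.png",cv2.imread("pics/side0.png"),cs,240,170,200,150,3)
    b=draw("pics/o2.png",cv2.imread("pics/scene0.png"),cc,205,165,200,150,3)
    cv2.imwrite("pics/ov.png",cv2.resize(np.vstack([a,b]),(400,600)) if 0 else np.hstack([a[:, :],b])[:, :][:, :] if 0 else cv2.resize(np.hstack([a,b]),(800,300)))
E
sed -i 's/^for n,c,m.*$//' fit.py; python3 fit.py >/dev/null
```

```text
(no output)
```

View pics/ov.png

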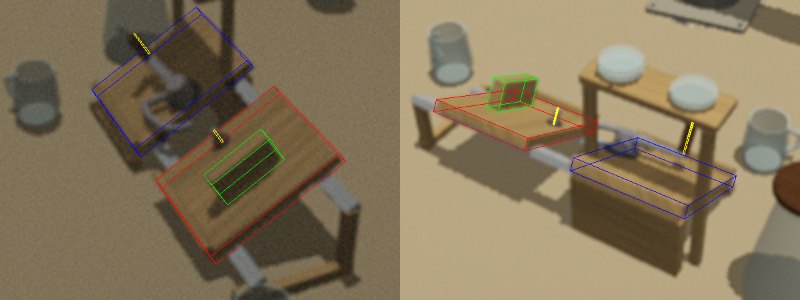

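The overlay matches well: gap is about 72 mm and the grip model lies on the bar. Next I'll compute the move targets.

```bash
cat > t.py <<'E'
from h import *
import sys
o=np.array([578,46.3,85]);yaw=-.131;Fm=frame(yaw);TR=Fm@np.diag([-1,1,-1])
def W(x,y,z):return o+Fm@np.array([x,y,z],float)
def delta(P,Rt=TR):
    s=read_state();Rc=R.from_euler('xyz',s["tool_rot"]).as_matrix()
    return ((P-s["eef_pos"])/1000).round(4),(np.degrees(R.from_matrix(Rt@Rc.T).as_rotvec())/5).round(3)
E
python3 - <<'E'
from t import *
print(Fm.round(4))
for n,p in(("grip",(0,-197,22)),("grip tcp",(0,-197,5)),("appr",(0,-197,130)),("post",(0,85,54)),("post lock",(-85,0,54)),("hi post tcp",(0,85,160))):
    print(n,W(*p).round(1),delta(W(*p)))
E
```

```text
[[ 0.8586  0.1306 -0.4957]
 [-0.1131  0.9914  0.0653]
 [ 0.5     0.      0.866 ]]
grip [ 541.4 -147.6  104.1] (array([ 0.379 , -0.7764, -0.1264]), array([-1.126, -5.897,  1.369]))
grip tcp [ 549.8 -148.7   89.3] (array([ 0.3874, -0.7775, -0.1412]), array([-1.126, -5.897,  1.369]))
appr [ 487.8 -140.5  197.6] (array([ 0.3254, -0.7693, -0.0329]), array([-1.126, -5.897,  1.369]))
post [562.3 134.1 131.8] (array([ 0.3999, -0.4947, -0.0987]), array([-1.126, -5.897,  1.369]))
post lock [478.2  59.4  89.3] (array([ 0.3159, -0.5694, -0.1412]), array([-1.126, -5.897,  1.369]))
hi post tcp [509.8 141.  223.6] (array([ 0.3474, -0.4878, -0.0069]), array([-1.126, -5.897,  1.369]))
```

{"name": "apply_moves", "arguments": {"increments": [{"tz": 0.05},{"tz": 0.1,"tx": 0.02,"ty": -0.02},{"tz": 0.14,"tx": 0.05,"ty": -0.04},{"tz": 0.17,"tx": 0.085,"ty": -0.06},{"tz": 0.17,"tx": 0.12,"ty": -0.09},{"tz": 0.17,"tx": 0.155,"ty": -0.12},{"tz": 0.17,"tx": 0.19,"ty": -0.15},{"tz": 0.17,"tx": 0.22,"ty": -0.185},{"tz": 0.17,"tx": 0.25,"ty": -0.22},{"tz": 0.17,"tx": 0.275,"ty": -0.26},{"tz": 0.17,"tx": 0.295,"ty": -0.3},{"tz": 0.17,"tx": 0.31,"ty": -0.34}]}}

```text
$.increments[0]: bad value
```

{"name": "apply_moves", "arguments": {"increments": [{"tx": 0.01,"ty": -0.045},{"tx": 0.015,"ty": -0.09},{"tx": 0.015,"ty": -0.135,"rx": -0.15,"ry": -0.8,"rz": 0.2},{"tx": 0.015,"ty": -0.18,"rx": -0.3,"ry": -1.6,"rz": 0.4},{"tx": 0.015,"ty": -0.225,"rx": -0.45,"ry": -2.4,"rz": 0.55},{"tx": 0.015,"ty": -0.27,"rx": -0.6,"ry": -3.2,"rz": 0.75},{"tx": 0.015,"ty": -0.315,"rx": -0.76,"ry": -4.0,"rz": 0.93},{"tx": 0.015,"ty": -0.36,"rx": -0.92,"ry": -4.8,"rz": 1.12},{"tx": 0.015,"ty": -0.4,"rx": -1.126,"ry": -5.897,"rz": 1.369},{"tx": 0.015,"ty": -0.43,"rx": -1.126,"ry": -5.897,"rz": 1.369},{"tx": 0.015,"ty": -0.43,"rx": -1.126,"ry": -5.897,"rz": 1.369},{"tx": 0.015,"ty": -0.43,"rx": -1.126,"ry": -5.897,"rz": 1.369}]}}

```text
$.increments[0]: bad value
```

Run:
```python
from t import *
s=read_state();print(s["clock"],s["eef_pos"],s["qpos"].round(2))
print(delta(W(0,-197,130)))
c=calibration("wrist");im=get_image("wrist")[:,:,::-1];cv2.imwrite("pics/w1.png",im);print(c["origin"],c["attitude"])
```

```text
0.1 [162.38981654 628.82734547 230.48220833] [-1.38  0.63  0.04  1.52 -0.03  1.   -0.02]
(array([ 0.3254, -0.7693, -0.0329]), array([-1.126, -5.897,  1.369]))
[ 84.11668512 648.64831692 374.50657926] [-0.31823684  0.00178105  1.3167393 ]
```

{"name": "apply_moves", "arguments": {"increments": [{"tx": 0,"ty": 0,"tz": 0.05,"rx": 0,"ry": 0,"rz": 0,"claw": 0.085},{"tx": 0.02,"ty": -0.02,"tz": 0.09,"rx": 0,"ry": 0,"rz": 0,"claw": 0.085},{"tx": 0.05,"ty": -0.04,"tz": 0.12,"rx": 0,"ry": 0,"rz": 0,"claw": 0.085},{"tx": 0.085,"ty": -0.06,"tz": 0.15,"rx": 0,"ry": 0,"rz": 0,"claw": 0.085},{"tx": 0.12,"ty": -0.09,"tz": 0.17,"rx": 0,"ry": 0,"rz": 0,"claw": 0.085},{"tx": 0.155,"ty": -0.12,"tz": 0.17,"rx": 0,"ry": 0,"rz": 0,"claw": 0.085},{"tx": 0.19,"ty": -0.15,"tz": 0.17,"rx": 0,"ry": 0,"rz": 0,"claw": 0.085},{"tx": 0.22,"ty": -0.185,"tz": 0.17,"rx": 0,"ry": 0,"rz": 0,"claw": 0.085},{"tx": 0.25,"ty": -0.22,"tz": 0.17,"rx": 0,"ry": 0,"rz": 0,"claw": 0.085},{"tx": 0.275,"ty": -0.26,"tz": 0.17,"rx": 0,"ry": 0,"rz": 0,"claw": 0.085},{"tx": 0.295,"ty": -0.3,"tz": 0.17,"rx": 0,"ry": 0,"rz": 0,"claw": 0.085},{"tx": 0.31,"ty": -0.34,"tz": 0.17,"rx": 0,"ry": 0,"rz": 0,"claw": 0.085}]}}

```text
clock: 1.35
eef_pos: [473.6, 287.2, 400.9]
tool_rot: [-3.141, 0.0, 2.888]
force: [-0.4, 0.4, 0.6]
width: 85.0
```

{"name": "apply_moves", "arguments": {"increments": [{"tx": 0.01,"ty": -0.045,"tz": 0,"rx": 0,"ry": 0,"rz": 0,"claw": 0.085},{"tx": 0.015,"ty": -0.09,"tz": 0,"rx": 0,"ry": 0,"rz": 0,"claw": 0.085},{"tx": 0.015,"ty": -0.135,"tz": 0,"rx": -0.15,"ry": -0.8,"rz": 0.2,"claw": 0.085},{"tx": 0.015,"ty": -0.18,"tz": 0,"rx": -0.3,"ry": -1.6,"rz": 0.4,"claw": 0.085},{"tx": 0.015,"ty": -0.225,"tz": 0,"rx": -0.45,"ry": -2.4,"rz": 0.55,"claw": 0.085},{"tx": 0.015,"ty": -0.27,"tz": 0,"rx": -0.6,"ry": -3.2,"rz": 0.75,"claw": 0.085},{"tx": 0.015,"ty": -0.315,"tz": 0,"rx": -0.76,"ry": -4.0,"rz": 0.93,"claw": 0.085},{"tx": 0.015,"ty": -0.36,"tz": 0,"rx": -0.92,"ry": -4.8,"rz": 1.12,"claw": 0.085},{"tx": 0.015,"ty": -0.4,"tz": 0,"rx": -1.126,"ry": -5.897,"rz": 1.369,"claw": 0.085},{"tx": 0.015,"ty": -0.43,"tz": 0,"rx": -1.126,"ry": -5.897,"rz": 1.369,"claw": 0.085},{"tx": 0.015,"ty": -0.43,"tz": 0,"rx": -1.126,"ry": -5.897,"rz": 1.369,"claw": 0.085},{"tx": 0.015,"ty": -0.43,"tz": 0,"rx": -1.126,"ry": -5.897,"rz": 1.369,"claw": 0.085}]}}

```text
clock: 2.55
eef_pos: [487.3, -140.9, 401.3]
tool_rot: [3.139, 0.523, 3.009]
force: [0.6, 0.5, 0.0]
width: 84.8
```

Run:
```python
from t import *
s=read_state();print(s["clock"],s["eef_pos"],s["qpos"].round(2))
print(delta(W(0,-197,130)))
c=calibration("wrist");im=get_image("wrist")[:,:,::-1];cv2.imwrite("pics/w1.png",im);print(c)
for y in(-184,-24):
  for x in(-100,100):print("mov",x,y,proj(W(x,y-72,0),c).round())
print("stud top",proj(W(0,-117,26),c),"grip tops",[proj(W(x,y,45),c).round().tolist() for x in(-45,45) for y in(-186,-208)])
```

```text
2.55 [ 487.31570743 -140.87227146  401.28062042] [-0.2  -0.    0.48  2.1  -0.15  0.53  1.82]
(array([ 0.0005,  0.0004, -0.2037]), array([-0.023, -0.002,  0.007]))
{'camera_matrix': array([[334.81577035,   0.        , 316.37108404],
       [  0.        , 334.81577035, 200.20542389],
       [  0.        ,   0.        ,   1.        ]]), 'distortion': array([0.01187121, 0.        , 0.        , 0.        , 0.        ]), 'origin': array([ 347.10588847, -123.02978131,  486.09529644]), 'attitude': array([-0.84135047, -0.00188932,  1.4379391 ])}
mov -100 -184 [[266. -21.]]
mov 100 -184 [[273. 151.]]
mov -100 -24 [[404. -21.]]
mov 100 -24 [[392. 151.]]
stud top [[384.60893409  70.54944804]] grip tops [[[327.0, 25.0]], [[307.0, 25.0]], [[326.0, 111.0]], [[308.0, 111.0]]]
```

View pics/w1.png

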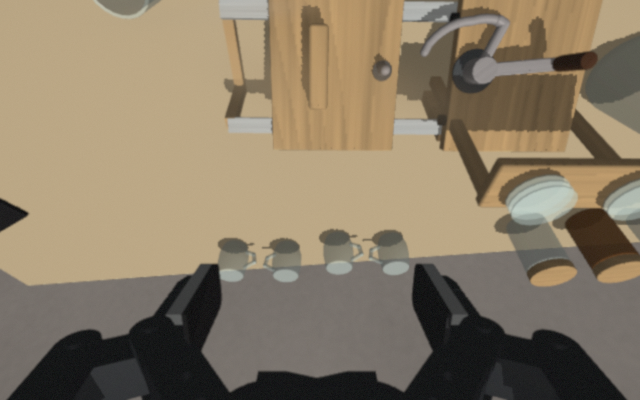

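The wrist view agrees with the fit to 1–3 px: board corners at (273,150) and (395,151), stud at (383,70), grip at x 309–328. Now I'll descend and grasp the bar.

{"name": "apply_moves", "arguments": {"increments": [{"tx": 0,"ty": 0,"tz": -0.045,"rx": 0,"ry": 0,"rz": 0,"claw": 0.085},{"tx": 0,"ty": 0,"tz": -0.09,"rx": 0,"ry": 0,"rz": 0,"claw": 0.085},{"tx": 0,"ty": 0,"tz": -0.135,"rx": 0,"ry": 0,"rz": 0,"claw": 0.085},{"tx": 0,"ty": 0,"tz": -0.175,"rx": 0,"ry": 0,"rz": 0,"claw": 0.085},{"tx": 0,"ty": 0,"tz": -0.204,"rx": 0,"ry": 0,"rz": 0,"claw": 0.085},{"tx": 0.015,"ty": -0.002,"tz": -0.23,"rx": 0,"ry": 0,"rz": 0,"claw": 0.085},{"tx": 0.03,"ty": -0.004,"tz": -0.256,"rx": 0,"ry": 0,"rz": 0,"claw": 0.085},{"tx": 0.045,"ty": -0.006,"tz": -0.282,"rx": 0,"ry": 0,"rz": 0,"claw": 0.085},{"tx": 0.055,"ty": -0.007,"tz": -0.3,"rx": 0,"ry": 0,"rz": 0,"claw": 0.085},{"tx": 0.0605,"ty": -0.008,"tz": -0.3095,"rx": 0,"ry": 0,"rz": 0,"claw": 0.085},{"tx": 0.0605,"ty": -0.008,"tz": -0.3095,"rx": 0,"ry": 0,"rz": 0,"claw": 0.085},{"tx": 0.0605,"ty": -0.008,"tz": -0.3095,"rx": 0,"ry": 0,"rz": 0,"claw": 0.085}]}}

```text
clock: 3.8
eef_pos: [557.1, -213.7, 191.7]
tool_rot: [3.11, 0.458, 3.038]
force: [0.2, -0.1, 0.0]
width: 84.7
```

{"name": "apply_moves", "arguments": {"increments": [{"tx": 0,"ty": 0,"tz": 0,"rx": 0,"ry": 0,"rz": 0,"claw": 0.05},{"tx": 0,"ty": 0,"tz": 0,"rx": 0,"ry": 0,"rz": 0,"claw": 0.035},{"tx": 0,"ty": 0,"tz": 0,"rx": 0,"ry": 0,"rz": 0,"claw": 0.015},{"tx": 0,"ty": 0,"tz": 0,"rx": 0,"ry": 0,"rz": 0,"claw": 0.015},{"tx": 0,"ty": 0,"tz": 0,"rx": 0,"ry": 0,"rz": 0,"claw": 0.015},{"tx": 0,"ty": 0,"tz": 0,"rx": 0,"ry": 0,"rz": 0,"claw": 0.015},{"tx": 0,"ty": 0,"tz": 0,"rx": 0,"ry": 0,"rz": 0,"claw": 0.015},{"tx": 0,"ty": 0,"tz": 0,"rx": 0,"ry": 0,"rz": 0,"claw": 0.015}]}}

```text
clock: 4.6
eef_pos: [556.0, -215.0, 192.5]
tool_rot: [3.111, 0.459, 3.036]
force: [0.9, 0.1, 0.4]
width: 15.1
```

Run:
```python
from t import *
s=read_state();print(s["clock"],s["eef_pos"],s["tool_rot"],s["qpos"].round(3),s["force"])
print(delta(W(0,-197,130)),delta(W(0,-197,8)))
```

```text
4.6 [ 555.97660647 -215.0047958   192.51622171] [3.11084179 0.45884519 3.03621462] [ 0.36   0.475  0.083  2.129 -1.099  0.233  2.941] [0.90479165 0.08237039 0.39200317]
(array([-0.0682,  0.0745,  0.0051]), array([-0.396, -0.7  , -0.46 ])) (array([-0.0077,  0.0665, -0.1006]), array([-0.396, -0.7  , -0.46 ]))
```

The arm hit joint limits: j5 -1.1, j6 0.23, j7 2.94. I'll identify a kinematic model from the recorded states so I can choose a feasible posture.

```bash
cat > kin.py <<'E'
from h import *
import itertools
def RZ(a):return R.from_euler('z',a).as_matrix()
def RY(a):return R.from_euler('y',a).as_matrix()
def fk(q,p,s):
    h,L1,L2,Lt,b0,t0,e3,e4,e6=p
    x=np.zeros(3);A=RZ(s[0]*q[0]+b0);x=x+A@[0,0,h]
    A=A@RY(q[1])@RZ(s[1]*q[2]);x=x+A@[e3,0,L1]
    A=A@RY(q[3]);x=x+A@[e4,0,0]
    A=A@RZ(s[2]*q[4]);x=x+A@[0,0,L2]
    A=A@RY(q[5]);x=x+A@[e6,0,0];A=A@RZ(s[3]*q[6]+t0);x=x+A@[0,0,Lt]
    return x,A
if __name__=="__main__":
    D=[([-1.38376318,.62935081,.03842879,1.51839505,-.02701725,.99628455,-.02000698],[162.397,628.729,230.377],[-3.1396723,0,2.88875]),
    ([-.2,0,.48,2.1,-.15,.53,1.82],[487.3157,-140.872,401.28],[3.139,.523,3.009])]
    st=read_state();D.append((st["qpos"],st["eef_pos"],st["tool_rot"]))
    w=[1,.15,1]
    best=[]
    for s in itertools.product((1,-1),repeat=4):
      for b in(0,np.pi):
       for t in (0,np.pi/2,np.pi,-np.pi/2):
        def res(p):
            r=[]
            for (q,x,e),k in zip(D,w):
                X,A=fk(q,p,s);r+=list(k*(X-x)/1000);r+=list(k*(R.from_matrix(A.T@R.from_euler('xyz',e).as_matrix()).as_rotvec()))
            r+=list(np.array(p[6:])/1000*.02);return r
        f=least_squares(res,[350,400,400,250,b,t,0,0,0],x_scale=[100,100,100,100,.5,.5,30,30,30]);best.append((f.cost,s,f.x,f.fun))
    best.sort(key=lambda v:v[0])
    for b in best[:3]:print(b[0],b[1],b[2].round(3))
    print(np.round(best[0][3],3))
E
python3 kin.py
```

```text
0.00012186038362011944 (-1, -1, -1, -1) [ 3.31269e+02  4.80884e+02  3.52225e+02  2.57503e+02 -2.70000e-02
  1.54500e+00  8.92180e+01 -1.44830e+01  8.39500e+00]
0.0001218603836201233 (-1, -1, -1, -1) [ 3.31269e+02  4.80884e+02  3.52225e+02  2.57503e+02 -2.70000e-02
  1.54500e+00  8.92180e+01 -1.44830e+01  8.39500e+00]
0.00012186038362013086 (-1, -1, -1, -1) [ 3.31269e+02  4.80884e+02  3.52225e+02  2.57503e+02 -2.70000e-02
 -4.73800e+00  8.92180e+01 -1.44830e+01  8.39500e+00]
[-0.008  0.002 -0.     0.    -0.    -0.001  0.002  0.     0.003 -0.002
 -0.    -0.001 -0.     0.    -0.    -0.012  0.001  0.001  0.002 -0.
  0.   ]
```

{"name": "apply_moves", "arguments": {"increments": [{"tx": 0,"ty": 0.0,"tz": 0.04,"rx": 0,"ry": 0,"rz": 0,"claw": 0.085},{"tx": -0.02,"ty": 0.0,"tz": 0.08,"rx": 0,"ry": 1,"rz": 0,"claw": 0.085},{"tx": -0.04,"ty": 0.0,"tz": 0.12,"rx": 0,"ry": 2,"rz": 0,"claw": 0.085},{"tx": -0.04,"ty": 0.0,"tz": 0.16,"rx": 0,"ry": 3,"rz": 0,"claw": 0.085},{"tx": -0.04,"ty": 0.0,"tz": 0.2,"rx": 0,"ry": 4,"rz": 0,"claw": 0.085},{"tx": -0.04,"ty": 0.0,"tz": 0.2,"rx": 0,"ry": 4,"rz": 0,"claw": 0.085}]}}

```text
clock: 5.2
eef_pos: [520.9, -215.4, 398.4]
tool_rot: [-3.132, 0.12, 3.051]
force: [0.5, -0.4, -0.3]
width: 84.8
```

Run:
```python
from t import *
s=read_state();print(s["clock"],s["eef_pos"].round(2).tolist(),s["tool_rot"].round(4).tolist(),s["qpos"].round(4).tolist())
```

```text
5.2 [520.91, -215.44, 398.35] [-3.1318, 0.1203, 3.0514] [-0.1671, 0.3588, 0.7554, 1.6277, -0.315, 1.1499, 2.1373]
```

{"name": "apply_moves", "arguments": {"increments": [{"tx": 0,"ty": 0.04,"tz": 0.0,"rx": 0,"ry": 0,"rz": 1,"claw": 0.085},{"tx": 0,"ty": 0.08,"tz": 0.0,"rx": 0,"ry": 0,"rz": 2,"claw": 0.085},{"tx": 0,"ty": 0.08,"tz": 0.0,"rx": 0,"ry": 0,"rz": 3,"claw": 0.085},{"tx": 0,"ty": 0.08,"tz": 0.0,"rx": 0,"ry": 0,"rz": 3,"claw": 0.085}]}}

```text
clock: 5.6
eef_pos: [515.7, -133.9, 392.0]
tool_rot: [-3.137, 0.111, -2.972]
force: [0.4, -0.5, 0.2]
width: 85.0
```

Run:
```python
from t import *
s=read_state();print(s["clock"],s["eef_pos"].round(2).tolist(),s["tool_rot"].round(4).tolist(),s["qpos"].round(4).tolist())
```

```text
5.6 [515.71, -133.86, 391.95] [-3.1369, 0.1109, -2.9724] [-0.2761, 0.2998, 0.6834, 1.6996, -0.2682, 1.1216, 2.2224]
```

```bash
cat > kin.py <<'E'
from h import *
def RZ(a):return R.from_euler('z',a).as_matrix()
def RY(a):return R.from_euler('y',a).as_matrix()
# p: h,L1,L2,Lt, b0,t0, e3x,e3y, e4x,e4y, e6x,e6y, ey2
def fk(q,p):
    h,L1,L2,Lt,b0,t0,e3,f3,e4,f4,e6,f6=p
    x=np.array([0,0,h]);A=RZ(-q[0]+b0)@RY(q[1])@RZ(-q[2]);x=x+A@[e3,f3,L1]
    A=A@RY(q[3]);x=x+A@[e4,0,0]
    A=A@RZ(-q[4]);x=x+A@[0,f4,L2]
    A=A@RY(q[5]);x=x+A@[e6,f6,0];A=A@RZ(-q[6]+t0);x=x+A@[0,0,Lt]
    return x,A
D=[([-1.38376318,.62935081,.03842879,1.51839505,-.02701725,.99628455,-.02000698],[162.397,628.729,230.377],[-3.1396723,0,2.88875]),
([-.2,0,.48,2.1,-.15,.53,1.82],[487.3157,-140.872,401.28],[3.139,.523,3.009]),
([.36,.475,.083,2.129,-1.099,.233,2.941],[555.97660647,-215.0047958,192.51622171],[3.11084179,.45884519,3.03621462]),
([-0.1671,0.3588,0.7554,1.6277,-0.315,1.1499,2.1373],[520.91,-215.44,398.35],[-3.1318,0.1203,3.0514]),
([-0.2761,0.2998,0.6834,1.6996,-0.2682,1.1216,2.2224],[515.71,-133.86,391.95],[-3.1369,0.1109,-2.9724])]
w=[1,.2,1,1,1]
def res(p):
    r=[]
    for (q,x,e),k in zip(D,w):
        X,A=fk(q,p);r+=list(k*(X-x)/1000);r+=list(k*(R.from_matrix(A.T@R.from_euler('xyz',e).as_matrix()).as_rotvec()))
    return np.array(r+list(np.array(p[6:])/1000*.01))
_f=least_squares(res,[330,450,400,250,0,np.pi/2]+[0]*6,x_scale=[100]*4+[.3]*2+[30]*6);P=_f.x
LO=np.array([-3.06,-.37,-1.25,.18,-1.1,.23,-2.94]);HI=np.array([3.06,2.12,1.32,2.47,4.24,1.98,2.94])
def ik(x,A,q0,m=.08,reg=.02):
    def r(q):
        X,B=fk(q,P);return np.r_[(X-x)/100,R.from_matrix(B.T@A).as_rotvec()*3,reg*(q-q0)]
    f=least_squares(r,np.clip(q0,LO+m+.01,HI-m-.01),bounds=(LO+m,HI-m));X,B=fk(f.x,P)
    return f.x,np.linalg.norm(X-x),np.degrees(R.from_matrix(B.T@A).magnitude())
if __name__=="__main__":
    print(_f.cost,P.round(3));print((res(P)[:30]*1000).round(1).reshape(5,6))
    from t import *
    rng=np.random.default_rng(0)
    for nm,t in(("grip open",(0,-197,8)),("grip shut",(0,-130,8)),("post",(0,85,40)),("postlock",(-85,0,40))):
      for roll in(0,np.pi):
        sols=[]
        for k in range(60):
            q,e,a=ik(W(*t),TR@RZ(roll),rng.uniform(LO,HI),reg=.002)
            if e<3 and a<1:sols.append(q)
        print(nm,roll,len(sols));S=np.array(sols)
        if len(S):
            S=S[np.lexsort((S[:,2],S[:,4]>1.5))];print(S[::max(1,len(S)//6)].round(2))
E
python3 kin.py
```

```text
1.176484745026108e-05 [ 3.66054e+02  5.55819e+02  3.92346e+02  3.71656e+02 -1.00000e-03
  1.56900e+00 -9.89100e+00 -2.34660e+01  6.99600e+00 -5.14000e-01
 -7.22400e+00 -3.57000e-01]
[[-2.1  2.1 -0.  -0.   0.  -0.1]
 [ 1.5  0.1 -0.5 -0.2 -0.3 -1.7]
 [ 0.4  0.1  0.2 -0.8  0.2  0.6]
 [-1.8 -1.2  0.6 -0.1 -0.1 -0.1]
 [-1.4 -0.4 -0.7 -0.1 -0.  -0.1]]
grip open 0 32
[[ 1.01  0.99 -1.17  2.33  2.03  0.86 -0.13]
 [ 1.01  0.99 -1.17  2.33  2.03  0.86 -0.13]
 [ 1.01  0.99 -1.17  2.33  2.03  0.86 -0.13]
 [ 0.86  0.82 -0.86  2.33  2.21  0.61 -0.37]
 [ 0.57  0.7  -0.42  2.32  2.68  0.4  -0.92]
 [ 0.35  0.67 -0.12  2.32  3.14  0.37 -1.42]
 [-0.03  0.73  0.42  2.32  3.83  0.52 -2.19]]
grip open 3.141592653589793 30
[[ 0.91  0.87 -0.97  2.33  2.14  0.68  2.86]
 [ 0.59  0.7  -0.45  2.32  2.64  0.41  2.27]
 [ 0.49  0.68 -0.31  2.32  2.85  0.38  2.04]
 [ 0.08  0.7   0.26  2.32  3.67  0.45  1.13]
 [-0.13  0.78  0.57  2.32  3.95  0.6   0.8 ]
 [-0.35  0.97  0.98  2.33  4.16  0.91  0.51]]
grip shut 0 37
[[ 0.84  0.98 -1.17  2.35  2.02  0.95 -0.29]
 [ 0.84  0.98 -1.17  2.35  2.02  0.95 -0.29]
 [ 0.78  0.91 
[... 523 characters left out ...]

[[ 0.3   0.92 -1.17  2.25  1.78  1.11 -0.56]
 [ 0.29  0.9  -1.15  2.25  1.78  1.09 -0.56]
 [ 0.07  0.71 -0.73  2.25  1.83  0.74 -0.69]
 [-0.1   0.66 -0.48  2.24  1.88  0.58 -0.78]
 [-0.32  0.62 -0.16  2.24  2.01  0.4  -0.95]
 [-0.44  0.62  0.02  2.24  2.15  0.31 -1.11]
 [-0.44  0.62  0.02  2.24  2.15  0.31 -1.11]]
post 3.141592653589793 32
[[ 0.3   0.92 -1.17  2.25  1.78  1.11  2.58]
 [ 0.08  0.72 -0.75  2.25  1.82  0.76  2.46]
 [-0.4   0.62 -0.05  2.24  2.09  0.34  2.1 ]
 [-0.44  0.62  0.02  2.24  2.15  0.31  2.04]
 [-0.97  0.8   0.79  2.24  4.04  0.31  0.02]
 [-0.97  0.8   0.79  2.24  4.04  0.31  0.02]
 [-1.02  0.86  0.89  2.24  4.16  0.39 -0.12]]
postlock 0 0
postlock 3.141592653589793 0
```

The model fits to 2 mm. The square pose needs the j5≈2 branch. I'll check whether a min-norm differential IK reproduces the mover's behaviour, so I can plan a path that leads the arm into that branch.

```bash
cat > plan.py <<'E'
from sim import *
from t import *
q0=read_state()["qpos"]
rng=np.random.default_rng(1);best=[]
for pos in((0,-197,230),(0,-197,300),(-60,-197,300)):
 for k in range(25):
  q,e,a=ik(W(*pos),TR,rng.uniform(LO,HI),reg=.002)
  if e>3 or a>1 or q[4]<1.2:continue
  x0,A0=fk(q0,P);N=30;rows=[];mz=1e9
  for i in range(1,N+1):
    X,A=fk(q0+(q-q0)*i/N,P);rows.append(tuple((X-x0)/1000)+tuple(np.degrees(R.from_matrix(A@A0.T).as_rotvec())/5));mz=min(mz,X[2])
  rows+=[rows[-1]]*4
  qf,tr=run(q0,rows);X,A=fk(qf,P)
  # then descend
  x1,A1=X,A;d=(W(0,-197,8)-X)/1000
  r2=[tuple(d*i/14)+(0,0,0) for i in range(1,15)]+[tuple(d)+(0,0,0)]*3
  qg,tr2=run(qf,r2);Xg,Ag=fk(qg,P)
  d3=(W(0,-130,8)-Xg)/1000;qh,tr3=run(qg,[tuple(d3*i/8)+(0,0,0) for i in range(1,9)]+[tuple(d3)+(0,0,0)]*2)
  err=np.linalg.norm(Xg-W(0,-197,8))+np.linalg.norm(fk(qh,P)[0]-W(0,-130,8))+50*R.from_matrix(Ag.T@TR).magnitude()
  T=np.array(tr+tr2+tr3);marg=np.min(np.minimum(T-LO,HI-T))
  best.append((err,-marg,pos,mz,q.round(2),qf.round(2),qg.round(2),qh.round(2),q))
best.sort(key=lambda b:(b[0]>10,b[1]))
for b in best[:5]:print(*b[:8])
np.save("goal.npy",best[0][8])
b=best[0];q=b[8];x0,A0=fk(q0,P)
for i in range(3,31,3):
    X,A=fk(q0+(q-q0)*i/30,P);print(i,((X-x0)/1000).round(3),(np.degrees(R.from_matrix(A@A0.T).as_rotvec())/5).round(2),X.round(),A[:,2].round(2))
E
python3 plan.py
```

```text
Traceback (most recent call last):
  File "plan.py", line 24, in <module>
    np.save("goal.npy",best[0][8])
                       ~~~~^^^
IndexError: list index out of range
```

```bash
sed -i 's/for pos in(.*$/for pos in((0,-197,60,60),(0,-197,8,100),(0,-197,8,150),(0,-197,8,200)):/; s/ik(W(\*pos),TR/ik(W(*pos[:3])+[0,0,pos[3]],TR/' plan.py; python3 plan.py
```

```text
257.0069390286769 -0.002784078130657841 (0, -197, 8, 150) 232.68270435520662 [ 0.94  0.43 -0.89  2.23  1.32  0.31  0.41] [-0.05  0.34  0.39  2.2  -1.1   0.23  2.76] [ 0.1   0.47  0.26  2.1  -1.1   0.23  2.78] [-0.18  0.5   0.41  2.1  -1.1   0.23  2.62]
257.00779557027334 -0.002779977320888527 (0, -197, 8, 150) 232.68187854691138 [ 0.94  0.43 -0.89  2.23  1.32  0.31  0.41] [-0.05  0.34  0.39  2.2  -1.1   0.23  2.76] [ 0.1   0.47  0.26  2.1  -1.1   0.23  2.78] [-0.18  0.5   0.41  2.1  -1.1   0.23  2.62]
257.00671590257787 -0.002768886108422075 (0, -197, 8, 150) 232.68165238107662 [ 0.94  0.43 -0.89  2.23  1.32  0.31  0.41] [-0.05  0.34  0.39  2.2  -1.1   0.23  2.76] [ 0.1   0.47  0.26  2.1  -1.1   0.23  2.78] [-0.18  0.5   0.41  2.1  -1.1   0.23  2.62]
257.005396216902 -0.0027592342451252527 (0, -197, 8, 150) 232.6817061785198 [ 0.94  0.43 -0.89  2.23  1.32  0.31  0.41] [-0.05  0.34  0.39  2.2  -1.1   0.23  2.76] [ 0.1   0.47  0.26  2.1  -1.1   0.23  2.78] [-0.18  0.5   0.41  2.1  -1.1   0.23  2.62]
257.0050369600906 -0.0027577631586148676 (0, -197, 8, 150) 232.68189969990777 [ 0.94  0
[... 323 characters left out ...]
 -0.17 -0.99]
9 [-0.036 -0.1   -0.089] [-2.78  0.8  -2.67] [ 478. -234.  302.] [ 0.01 -0.24 -0.97]
12 [-0.035 -0.119 -0.11 ] [-3.34  0.41 -3.11] [ 479. -253.  281.] [ 0.04 -0.29 -0.96]
15 [-0.028 -0.128 -0.128] [-3.59 -0.24 -3.38] [ 487. -263.  263.] [ 0.08 -0.32 -0.94]
18 [-0.015 -0.127 -0.142] [-3.51 -1.08 -3.54] [ 499. -261.  249.] [ 0.15 -0.33 -0.93]
21 [-0.    -0.114 -0.153] [-3.06 -2.03 -3.6 ] [ 514. -249.  238.] [ 0.24 -0.3  -0.92]
24 [ 0.015 -0.091 -0.158] [-2.28 -3.01 -3.59] [ 529. -225.  233.] [ 0.33 -0.25 -0.91]
27 [ 0.027 -0.057 -0.157] [-1.19 -3.94 -3.52] [ 542. -191.  234.] [ 0.42 -0.17 -0.89]
30 [ 0.034 -0.014 -0.149] [ 0.14 -4.74 -3.37] [ 548. -148.  242.] [ 0.5  -0.07 -0.87]
```

```bash
cat > p2.py <<'E'
from sim import *
from t import *
c={'camera_matrix':np.array([[334.81577,0,316.371],[0,334.81577,200.2054],[0,0,1]]),'distortion':np.array([.01187121,0,0,0,0]),'origin':np.array([347.106,-123.03,486.095]),'attitude':np.array([-.84135047,-.00188932,1.4379391])}
for u,v in((500,160),(500,163),(620,163)):
    w=ray(u,v,240,c);print("shelf",(u,v),w.round(),"pivot-yaw frame",(RZ(.131)@(w-o)).round())
for x,y,z in((0,85,75),(0,85,30)):print("post top pred",proj(W(x,y,z),c))
def TL(l):return RZ(-.131)@RY(-l)@np.diag([-1,1,-1])
rng=np.random.default_rng(1)
for nm,pt in(("grip",(0,-197,8)),("gripshut",(0,-130,8)),("post",(0,85,38)),("post mid",(-60,60,38)),("lock",(-85,0,38))):
  for l in(0,10,15,20,25):
   S=[]
   for k in range(20):
    q,e,a=ik(W(*pt),TL(np.radians(l)),np.array([rng.uniform(-1,1),.6,rng.uniform(-1,1),2,rng.uniform(-.6,.6),.6,rng.uniform(0,2.5)]),reg=.002,m=.05)
    if e<3 and a<1:S.append(q)
   print(nm,l,len(S),*[s.round(2) for s in sorted(S,key=lambda q:abs(q[4]))[:1]])
E
python3 p2.py
```

```text
shelf (500, 160) [586.  25. 240.] pivot-yaw frame [ 11. -20. 155.]
shelf (500, 163) [590.  26. 240.] pivot-yaw frame [ 15. -18. 155.]
shelf (620, 163) [606. 141. 240.] pivot-yaw frame [ 15.  98. 155.]
post top pred [[589.25704714  66.49341607]]
post top pred [[559.14396692  69.16082895]]
grip 0 20 [ 0.22  0.7   0.    1.86 -0.    0.58  1.66]
grip 10 20 [ 0.25  0.66 -0.03  2.03  0.01  0.28  1.66]
grip 15 20 [-0.01  0.68  0.34  2.09 -1.05  0.28  2.68]
grip 20 18 [ 0.86  0.81 -0.91  2.18  1.62  0.57  0.18]
grip 25 18 [ 1.01  0.98 -1.2   2.26  1.82  0.84  0.06]
gripshut 0 20 [ 0.09  0.7   0.02  1.87 -0.02  0.57  1.56]
gripshut 10 20 [ 0.17  0.65 -0.1   2.05  0.25  0.28  1.3 ]
gripshut 15 20 [-0.19  0.69  0.4   2.1  -1.05  0.28  2.54]
gripshut 20 15 [ 0.76  0.85 -1.    2.2   1.64  0.7   0.03]
gripshut 25 15 [ 0.85  0.97 -1.2   2.28  1.83  0.91 -0.11]
post 0 20 [-0.27  0.68 -0.    1.8   0.    0.66  1.17]
post 10 20 [-0.39  0.64  0.11  1.96  0.02  0.39  1.11]
post 15 20 [-0.33  0.61 -0.01  2.04  0.46  0.28  0.66]
post 20 15 [-0.25  0.61 -0.16  2.11  1.16  0.28 -0.03]
post 25 17 [ 0.04  0.68 -0.63  2.18  1.63  0.59 -0.48]
post mid 0 20 [-0.27  0.67 -0.    1.97  0.    0.5   1.17]
post mid 10 20 [-0.21  0.63 -0.15  2.12  0.62  0.28  0.53]
post mid 15 17 [-0.16  0.63 -0.25  2.19  1.25  0.28 -0.11]
post mid 20 10 [ 0.25  0.8  -0.93  2.26  1.64  0.79 -0.48]
post mid 25 13 [ 0.32  0.93 -1.15  2.33  1.78  1.07 -0.61]
lock 0 20 [-0.17  0.66  0.    2.08 -0.01  0.4   1.28]
lock 10 20 [-0.55  0.7   0.47  2.2  -1.05  0.28  2.26]
lock 15 16 [ 0.41  0.82 -0.97  2.3   1.59  0.75 -0.32]
lock 20 15 [ 0.43  0.87 -1.06  2.37  1.76  0.88 -0.51]
lock 25 18 [-0.51  0.7   0.3   2.42  3.17  0.35 -2.04]
```

An upright or slightly leaning tool works for the grip bar, and about 15–18° of lean clears the shelf at the post. I'll plan the grasp at 5° lean.

```bash
cat >> t.py <<'E'
from scipy.spatial.transform import Rotation
def TL(l,yaw2=0):return (R.from_euler('z',-.131)*R.from_euler('y',-np.radians(l))).as_matrix()@np.diag([-1,1,-1])@R.from_euler('z',yaw2).as_matrix()
E
python3 - <<'E'
from sim import *
from t import *
g=W(0,-197,14);print(g,delta(g+[0,0,130],TL(5)),delta(g,TL(5)))
d1,r1=delta(g+[0,0,130],TL(5));q=read_state()["qpos"]
q,_=run(q,[tuple(d1*i/8)+tuple(r1*i/8) for i in range(1,9)]+[tuple(d1)+tuple(r1)]*3);print(q.round(2),fk(q,P)[0]-g)
q,_=run(q,[(0,0,-.13*i/5,0,0,0) for i in range(1,6)]*2);print(q.round(2),fk(q,P)[0]-g)
q,_=run(q,[tuple(Fm[:,1]*.065*i/5)+(0,0,0) for i in range(1,6)]*2);print(q.round(2),Fm[:,1]*.06)
E
```

```text
[ 545.32672667 -148.09767799   97.12435565] (array([ 0.0296, -0.0142, -0.1648]), array([ 0.048,  0.273, -3.435])) (array([ 0.0296, -0.0142, -0.2948]), array([ 0.048,  0.273, -3.435]))
[-0.21  0.55  0.65  1.85 -0.48  0.81  2.12] [ -1.37778904  -0.4228562  129.36468826]
[-0.08  0.72  0.46  1.95 -0.66  0.52  2.28] [-1.38603747 -0.42364774 -0.63052366]
[-0.22  0.72  0.48  1.97 -0.67  0.52  2.17] [0.00783754 0.05948591 0.        ]
```

{"name": "apply_moves", "arguments": {"increments": [{"tx": 0.005,"ty": -0.003,"tz": -0.03,"rx": 0,"ry": 0.05,"rz": -0.6,"claw": 0.085},{"tx": 0.01,"ty": -0.006,"tz": -0.06,"rx": 0,"ry": 0.1,"rz": -1.2,"claw": 0.085},{"tx": 0.016,"ty": -0.009,"tz": -0.09,"rx": 0,"ry": 0.15,"rz": -1.8,"claw": 0.085},{"tx": 0.022,"ty": -0.012,"tz": -0.12,"rx": 0.03,"ry": 0.2,"rz": -2.4,"claw": 0.085},{"tx": 0.0296,"ty": -0.0142,"tz": -0.15,"rx": 0.048,"ry": 0.273,"rz": -3.0,"claw": 0.085},{"tx": 0.0296,"ty": -0.0142,"tz": -0.165,"rx": 0.048,"ry": 0.273,"rz": -3.435,"claw": 0.085},{"tx": 0.0296,"ty": -0.0142,"tz": -0.165,"rx": 0.048,"ry": 0.273,"rz": -3.435,"claw": 0.085},{"tx": 0.0296,"ty": -0.0142,"tz": -0.165,"rx": 0.048,"ry": 0.273,"rz": -3.435,"claw": 0.085}]}}

```text
clock: 6.4
eef_pos: [545.3, -150.3, 227.6]
tool_rot: [-3.14, 0.088, 3.006]
force: [1.0, -0.0, 0.1]
width: 85.1
```

Run:
```python
from t import *
s=read_state();print(s["clock"],s["eef_pos"],s["qpos"].round(2),delta(W(0,-197,14),TL(5)))
```

```text
6.4 [ 545.31114106 -150.33301572  227.62673329] [-0.21  0.55  0.66  1.86 -0.48  0.81  2.13] (array([ 0.    ,  0.0022, -0.1305]), array([0.02 , 0.001, 0.05 ]))
```

Joints match the simulation. Descending and grasping.

{"name": "apply_moves", "arguments": {"increments": [{"tx": 0,"ty": 0.001,"tz": -0.035,"rx": 0,"ry": 0,"rz": 0,"claw": 0.085},{"tx": 0,"ty": 0.002,"tz": -0.07,"rx": 0,"ry": 0,"rz": 0,"claw": 0.085},{"tx": 0,"ty": 0.002,"tz": -0.1,"rx": 0,"ry": 0,"rz": 0,"claw": 0.085},{"tx": 0,"ty": 0.002,"tz": -0.12,"rx": 0,"ry": 0,"rz": 0,"claw": 0.085},{"tx": 0,"ty": 0.002,"tz": -0.13,"rx": 0,"ry": 0,"rz": 0,"claw": 0.085},{"tx": 0,"ty": 0.002,"tz": -0.13,"rx": 0,"ry": 0,"rz": 0,"claw": 0.06},{"tx": 0,"ty": 0.002,"tz": -0.13,"rx": 0,"ry": 0,"rz": 0,"claw": 0.035}]}}

```text
clock: 7.1
eef_pos: [546.5, -147.9, 98.8]
tool_rot: [-3.14, 0.09, 3.008]
force: [0.3, -0.2, 0.3]
width: 58.3
```

{"name": "apply_moves", "arguments": {"increments": [{"tx": 0,"ty": 0,"tz": 0,"rx": 0,"ry": 0,"rz": 0,"claw": 0.015},{"tx": 0,"ty": 0,"tz": 0,"rx": 0,"ry": 0,"rz": 0,"claw": 0.015},{"tx": 0,"ty": 0,"tz": 0,"rx": 0,"ry": 0,"rz": 0,"claw": 0.015},{"tx": 0,"ty": 0,"tz": 0,"rx": 0,"ry": 0,"rz": 0,"claw": 0.015},{"tx": 0,"ty": 0,"tz": 0,"rx": 0,"ry": 0,"rz": 0,"claw": 0.015},{"tx": 0,"ty": 0,"tz": 0,"rx": 0,"ry": 0,"rz": 0,"claw": 0.015}]}}

```text
clock: 7.7
eef_pos: [546.3, -147.2, 98.6]
tool_rot: [-3.141, 0.09, 3.007]
force: [-0.8, 0.5, 6.3]
width: 21.5
```

Gripped at 21.5 mm. Sliding along the rail.

{"name": "apply_moves", "arguments": {"increments": [{"tx": 0.0013,"ty": 0.0099,"tz": 0,"rx": 0,"ry": 0,"rz": 0,"claw": 0.015},{"tx": 0.0026,"ty": 0.0198,"tz": 0,"rx": 0,"ry": 0,"rz": 0,"claw": 0.015},{"tx": 0.0039,"ty": 0.0297,"tz": 0,"rx": 0,"ry": 0,"rz": 0,"claw": 0.015},{"tx": 0.0052,"ty": 0.0397,"tz": 0,"rx": 0,"ry": 0,"rz": 0,"claw": 0.015},{"tx": 0.0065,"ty": 0.0496,"tz": 0,"rx": 0,"ry": 0,"rz": 0,"claw": 0.015},{"tx": 0.0074,"ty": 0.0565,"tz": 0,"rx": 0,"ry": 0,"rz": 0,"claw": 0.015},{"tx": 0.0074,"ty": 0.0565,"tz": 0,"rx": 0,"ry": 0,"rz": 0,"claw": 0.015}]}}

```text
clock: 8.4
eef_pos: [554.8, -88.7, 98.6]
tool_rot: [3.141, 0.091, 3.009]
force: [0.4, 1.8, 8.3]
width: 21.1
```

{"name": "apply_moves", "arguments": {"increments": [{"tx": 0.0004,"ty": 0.003,"tz": 0,"rx": 0,"ry": 0,"rz": 0,"claw": 0.015},{"tx": 0.0008,"ty": 0.006,"tz": 0,"rx": 0,"ry": 0,"rz": 0,"claw": 0.015},{"tx": 0.0008,"ty": 0.006,"tz": 0,"rx": 0,"ry": 0,"rz": 0,"claw": 0.015}]}}

```text
clock: 8.7
eef_pos: [555.4, -84.7, 98.6]
tool_rot: [-3.14, 0.091, 3.007]
force: [0.3, -1.5, 5.7]
width: 21.4
```

Run:
```python
from t import *
s=read_state();print(s["clock"],s["eef_pos"],s["qpos"].round(2),Fm.T@s["force"],Fm.T@(s["eef_pos"]-o))
```

```text
8.7 [555.36103642 -84.66729347  98.61303988] [-0.22  0.71  0.49  1.98 -0.68  0.51  2.18] [ 3.29908617 -1.43899769  4.70362104] [   2.18428158 -132.80236386   14.45788892]
```

{"name": "apply_moves", "arguments": {"increments": [{"tx": 0.0002,"ty": 0.0015,"tz": 0,"rx": 0,"ry": 0,"rz": 0,"claw": 0.015},{"tx": 0.0004,"ty": 0.003,"tz": 0,"rx": 0,"ry": 0,"rz": 0,"claw": 0.015},{"tx": 0.0004,"ty": 0.003,"tz": 0,"rx": 0,"ry": 0,"rz": 0,"claw": 0.015},{"tx": 0.0004,"ty": 0.003,"tz": 0,"rx": 0,"ry": 0,"rz": 0,"claw": 0.015}]}}

```text
clock: 9.1
eef_pos: [555.6, -82.9, 98.6]
tool_rot: [-3.139, 0.092, 3.007]
force: [0.1, -4.5, 6.1]
width: 21.3
```

Run:
```python
from t import *
s=read_state();print(s["clock"],s["eef_pos"],s["qpos"].round(2),Fm.T@s["force"],Fm.T@(s["eef_pos"]-o))
```

```text
9.1 [555.60073851 -82.91639621  98.61307916] [-0.22  0.71  0.49  1.98 -0.68  0.51  2.18] [ 3.62165199 -4.41172091  4.99925837] [   2.19204019 -131.03515747   14.45345485]
```

Buffer force is rising (-4.4 N), so the half is against the buffers. Release, lift and check.

{"name": "apply_moves", "arguments": {"increments": [{"tx": 0,"ty": 0,"tz": 0,"rx": 0,"ry": 0,"rz": 0,"claw": 0.03},{"tx": 0,"ty": 0,"tz": 0,"rx": 0,"ry": 0,"rz": 0,"claw": 0.05},{"tx": 0,"ty": 0,"tz": 0,"rx": 0,"ry": 0,"rz": 0,"claw": 0.06},{"tx": 0,"ty": 0,"tz": 0,"rx": 0,"ry": 0,"rz": 0,"claw": 0.06},{"tx": -0.005,"ty": 0,"tz": 0.04,"rx": 0,"ry": 0,"rz": 0,"claw": 0.06},{"tx": -0.015,"ty": 0,"tz": 0.08,"rx": 0,"ry": 0,"rz": 0,"claw": 0.06},{"tx": -0.03,"ty": 0,"tz": 0.12,"rx": 0,"ry": 0,"rz": 0,"claw": 0.06},{"tx": -0.045,"ty": 0,"tz": 0.16,"rx": 0,"ry": 0,"rz": 0,"claw": 0.06},{"tx": -0.06,"ty": 0,"tz": 0.2,"rx": 0,"ry": 0,"rz": 0,"claw": 0.06},{"tx": -0.08,"ty": 0,"tz": 0.24,"rx": 0,"ry": 0,"rz": 0,"claw": 0.06},{"tx": -0.08,"ty": 0,"tz": 0.24,"rx": 0,"ry": 0,"rz": 0,"claw": 0.06}]}}

```text
clock: 10.2
eef_pos: [474.5, -82.9, 341.8]
tool_rot: [3.14, 0.095, 3.007]
force: [1.0, 0.1, -0.3]
width: 59.5
```

Run:
```python
from t import *
s=read_state();print(s["clock"],s["eef_pos"],s["qpos"].round(3).tolist())
c=calibration("wrist");im=get_image("wrist")[:,:,::-1].copy()
for p in((0,85,75),(0,85,30),(0,0,0),(0,-53,26),(-45,-122,45),(45,-144,45),(100,-32,0)):
    u=proj(W(*p),c)[0];print(p,u.round());cv2.circle(im,tuple(map(int,u.round())),2,(0,0,255),-1)
cv2.imwrite("pics/w2.png",im)
```

```text
10.2 [474.48602942 -82.89334824 341.84517862] [-0.543, 0.286, 0.859, 1.902, -0.281, 0.972, 1.871]
(0, 85, 75) [530. 198.]
(0, 85, 30) [506. 202.]
(0, 0, 0) [427. 205.]
(0, -53, 26) [390. 203.]
(-45, -122, 45) [333. 164.]
(45, -144, 45) [315. 241.]
(100, -32, 0) [405. 285.]
```

View pics/w2.png

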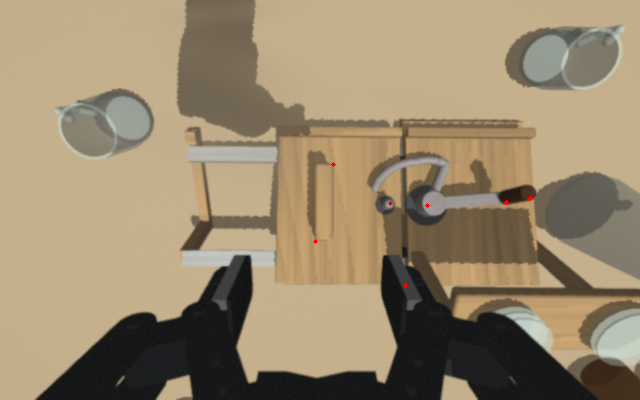

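Contact confirmed: the seam is nearly closed at x≈405, the stud is at (386,203), and the lever is still open with the post top at (528,192), about 5 mm downslope of the prediction. Now I'll simulate the cam stroke.

```bash
cat > p3.py <<'E'
from sim import *
from t import *
q0=read_state()["qpos"]
def seg(q,x,A,n):
    X,B=fk(q,P);d=(x-X)/1000;r=np.degrees(R.from_matrix(A@B.T).as_rotvec())/5
    return run(q,[tuple(d*i/n)+tuple(r*i/n) for i in range(1,n+1)]+[tuple(d)+tuple(r)]*3)
def post(th,z=38):return W(-85*np.sin(th),85*np.cos(th),z)
def path(l0,l1,s0,s1,y0,y1):
    q=q0;T=[];E=[]
    def O(l,s,y):return TL(0)@np.eye(3) if 0 else (R.from_euler('z',-.131)*R.from_euler('x',np.radians(s))*R.from_euler('y',-np.radians(l))).as_matrix()@np.diag([-1,1,-1])@RZ(y)
    A=O(l0,s0,y0);x=post(.05)
    for X,AA,n in[(x-A[:,2]*110+[-20,0,60],A,12),(x-A[:,2]*110,A,4),(x,A,8)]+[(post(t),O(l0+(l1-l0)*t/1.57,s0+(s1-s0)*t/1.57,y0+(y1-y0)*t/1.57),3) for t in np.linspace(.2,1.6,10)]:
        q,tr=seg(q,X,AA,n);T+=tr;Y,B=fk(q,P);E.append(np.linalg.norm(Y-X)+100*R.from_matrix(B.T@AA).magnitude())
    T=np.array(T);return max(E),np.min(np.minimum(T-LO,HI-T)),q,T
if __name__=="__main__":
    out=[]
    for l0 in(13,16,18):
     for l1 in(0,4):
      for s0 in(-15,-8,0,8,15):
       for s1 in (-8,0,8):
        for y0 in(0,-.6,-1.2):
          e,m,q,T=path(l0,l1,s0,s1,y0,y0);out.append((e,-m,l0,l1,s0,s1,y0,T[18].round(2),q.round(2)))
    out.sort(key=lambda r:(r[0]>6,r[1]))
    for r in out[:8]:print(*r)
E
time python3 p3.py
```

```text
Still running in the background as job /tmp/bash_jobs.1000/da7bac7da1f8 (pid 1148). You'll get a notice when it ends.
```

```bash
kill -- -$(cat /tmp/bash_jobs.1000/da7bac7da1f8/pid); export OMP_NUM_THREADS=1 OPENBLAS_NUM_THREADS=1
sed -i 's/,n=10):/,n=4):/' sim.py
sed -i 's/for l0 in(13,16,18)/for l0 in(14,)/;s/for l1 in(0,4)/for l1 in(0,)/;s/for s0 in.*/for s0 in(-12,0,12):/;s/for s1 in.*/for s1 in(0,):/;s/for y0 in.*/for y0 in(0,-.6):/' p3.py; time timeout 400 python3 p3.py
```

```text
3.390747293184972e-12 -0.16594225093481177 14 0 -12 0 0 [-1.06  0.64  0.82  1.89 -0.25  0.67  1.27] [-0.36  0.69  0.29  2.07 -0.45  0.44  1.71]
2.2706953777828825e-12 -0.14475399139450115 14 0 -12 0 -0.6 [-0.98  0.59  0.68  1.89 -0.09  0.66  1.72] [-0.28  0.67  0.16  2.07 -0.27  0.42  2.14]
1.6849241637445864e-12 -0.07877059926632465 14 0 0 0 0 [-0.86  0.51  0.69  2.   -0.44  0.54  1.53] [-0.42  0.71  0.38  2.07 -0.56  0.47  1.82]
3.0677170815455776e-12 -0.05285819325117849 14 0 0 0 -0.6 [-0.77  0.47  0.56  2.01 -0.3   0.52  1.99] [-0.35  0.69  0.26  2.07 -0.4   0.44  2.26]
8.568548506523824e-10 -0.009476551891907325 14 0 12 0 0 [-0.56  0.44  0.52  2.09 -0.8   0.5   1.98] [-0.54  0.75  0.55  2.07 -0.76  0.54  2.01]
3.386095687702935e-08 -0.002930155229825232 14 0 12 0 -0.6 [-0.47  0.41  0.39  2.09 -0.69  0.46  2.47] [-0.51  0.74  0.51  2.07 -0.71  0.52  2.56]
real	0m10.078s
user	0m9.360s
sys	0m0.311s
```

Lean 14° with jaws along y works throughout, with margin. I'll generate the moves for the approach.

```bash
export OMP_NUM_THREADS=1; sed -i 's/z=38/z=41/' p3.py
python3 - <<'E'
from p3 import *
e,m,q,T=path(14,0,0,0,0,0);print(e,m)
A=TL(14);x=post(.05);print("post",x,"axis",A[:,2])
d,r=delta(x-A[:,2]*110+[-20,0,60],A);print(d,r)
print("then",[-A[:,2]*0,(A[:,2]*.110).round(4)])
E
```

```text
1.753305703535599e-12 0.08253658758797397
post [565.11740073 133.62478932 118.38292686] axis [ 0.23984905 -0.0316012  -0.97029573]
[ 0.0442  0.2188 -0.0546] [-0.247 -1.725  0.021]
then [array([-0.,  0.,  0.]), array([ 0.0264, -0.0035, -0.1067])]
```

{"name": "apply_moves", "arguments": {"increments": [{"tx": 0,"ty": 0.03,"tz": 0,"rx": 0,"ry": 0,"rz": 0,"claw": 0.06},{"tx": 0,"ty": 0.065,"tz": 0,"rx": -0.03,"ry": -0.2,"rz": 0,"claw": 0.06},{"tx": 0,"ty": 0.1,"tz": 0,"rx": -0.07,"ry": -0.5,"rz": 0,"claw": 0.06},{"tx": 0.01,"ty": 0.135,"tz": -0.01,"rx": -0.11,"ry": -0.8,"rz": 0,"claw": 0.06},{"tx": 0.02,"ty": 0.17,"tz": -0.02,"rx": -0.16,"ry": -1.1,"rz": 0,"claw": 0.06},{"tx": 0.03,"ty": 0.2,"tz": -0.035,"rx": -0.2,"ry": -1.4,"rz": 0,"claw": 0.06},{"tx": 0.0442,"ty": 0.2188,"tz": -0.0546,"rx": -0.247,"ry": -1.725,"rz": 0.021,"claw": 0.06},{"tx": 0.0542,"ty": 0.2188,"tz": -0.0846,"rx": -0.247,"ry": -1.725,"rz": 0.021,"claw": 0.06},{"tx": 0.0642,"ty": 0.2188,"tz": -0.1146,"rx": -0.247,"ry": -1.725,"rz": 0.021,"claw": 0.06},{"tx": 0.0642,"ty": 0.2188,"tz": -0.1146,"rx": -0.247,"ry": -1.725,"rz": 0.021,"claw": 0.06},{"tx": 0.0642,"ty": 0.2188,"tz": -0.1146,"rx": -0.247,"ry": -1.725,"rz": 0.021,"claw": 0.06}]}}

```text
clock: 11.35
eef_pos: [537.7, 136.5, 221.8]
tool_rot: [-3.137, 0.237, 3.01]
force: [0.1, 0.3, -0.5]
width: 60.0
```

Run:
```python
from t import *
s=read_state();print(s["clock"],s["eef_pos"],s["qpos"].round(3).tolist())
print(delta(W(-4.2,84.9,41),TL(14)))
cv2.imwrite("pics/s2.png",cv2.resize(get_image("side")[100:300,220:440,::-1],None,fx=3,fy=3,interpolation=cv2.INTER_CUBIC))
```

```text
11.35 [537.72733764 136.47930323 221.84801447] [-0.844, 0.495, 0.683, 2.013, -0.416, 0.545, 1.519]
(array([ 0.0274, -0.0029, -0.1034]), array([ 0.037, -0.085,  0.021]))
```

View pics/s2.png

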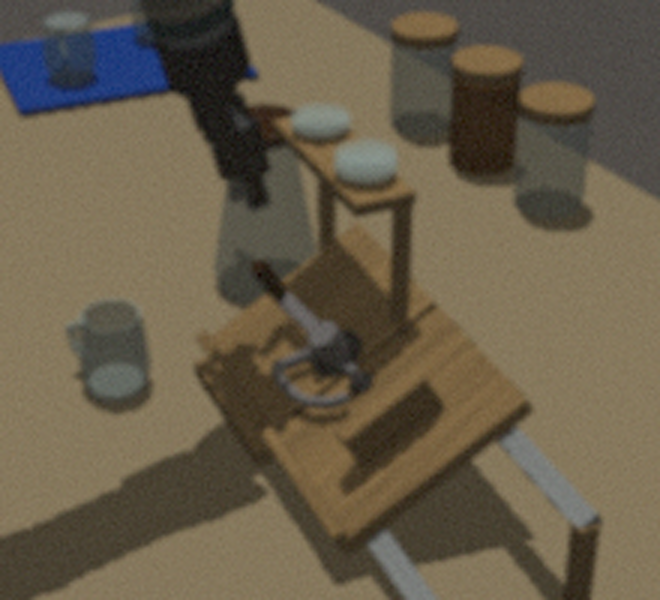

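The halves are together, and the open gripper is above the post (262,275 in the crop), clear of the shelf. Descending and gripping the post.

{"name": "apply_moves", "arguments": {"increments": [{"tx": 0.007,"ty": -0.001,"tz": -0.026,"rx": 0,"ry": 0,"rz": 0,"claw": 0.06},{"tx": 0.014,"ty": -0.0015,"tz": -0.052,"rx": 0,"ry": 0,"rz": 0,"claw": 0.06},{"tx": 0.0205,"ty": -0.002,"tz": -0.077,"rx": 0,"ry": 0,"rz": 0,"claw": 0.06},{"tx": 0.025,"ty": -0.003,"tz": -0.094,"rx": 0,"ry": 0,"rz": 0,"claw": 0.06},{"tx": 0.0274,"ty": -0.003,"tz": -0.1034,"rx": 0,"ry": 0,"rz": 0,"claw": 0.06},{"tx": 0.0274,"ty": -0.003,"tz": -0.1034,"rx": 0,"ry": 0,"rz": 0,"claw": 0.06},{"tx": 0.0274,"ty": -0.003,"tz": -0.1034,"rx": 0,"ry": 0,"rz": 0,"claw": 0.045}]}}

```text
clock: 12.1
eef_pos: [566.3, 134.3, 120.6]
tool_rot: [-3.14, 0.241, 3.01]
force: [-0.6, 0.2, -0.5]
width: 47.3
```

{"name": "apply_moves", "arguments": {"increments": [{"tx": 0,"ty": 0,"tz": 0,"rx": 0,"ry": 0,"rz": 0,"claw": 0.03},{"tx": 0,"ty": 0,"tz": 0,"rx": 0,"ry": 0,"rz": 0,"claw": 0.012},{"tx": 0,"ty": 0,"tz": 0,"rx": 0,"ry": 0,"rz": 0,"claw": 0.012},{"tx": 0,"ty": 0,"tz": 0,"rx": 0,"ry": 0,"rz": 0,"claw": 0.012},{"tx": 0,"ty": 0,"tz": 0,"rx": 0,"ry": 0,"rz": 0,"claw": 0.012},{"tx": 0,"ty": 0,"tz": 0,"rx": 0,"ry": 0,"rz": 0,"claw": 0.012}]}}

```text
clock: 12.7
eef_pos: [565.7, 132.1, 120.7]
tool_rot: [-3.138, 0.241, 3.009]
force: [-4.3, -4.7, 7.5]
width: 15.7
```

Run:
```python
from p3 import *
s=read_state();print(s["clock"],s["eef_pos"],s["qpos"].round(3).tolist(),s["force"],s["width"],Fm.T@(s["eef_pos"]-o))
x0=s["eef_pos"];A0=R.from_euler('xyz',s["tool_rot"]).as_matrix()
for t in np.linspace(.05,1.6,32)[1:]:
    A=TL(14*(1-min(t/1.57,1)));d=(post(t)-post(.05))/1000;r=np.degrees(R.from_matrix(A@TL(14).T).as_rotvec())/5
    print(round(t,2),d.round(4),r.round(2))
```

```text
12.7 [565.67487104 132.10009163 120.67950161] [-0.653, 0.657, 0.464, 2.039, -0.567, 0.324, 1.656] [-4.30483292 -4.67386281  7.51074582] 15.69182331571646 [-2.44881355 83.45495833 42.61296288]
0.1 [-0.0037  0.0002 -0.0021] [ 0.02  0.18 -0.  ]
0.15 [-0.0074  0.0001 -0.0042] [ 0.03  0.27 -0.  ]
0.2 [-0.0111 -0.0001 -0.0063] [ 0.05  0.35 -0.  ]
0.25 [-0.0147 -0.0006 -0.0084] [ 0.06  0.44 -0.  ]
0.3 [-0.0184 -0.0013 -0.0104] [ 0.07  0.53 -0.  ]
0.35 [-0.022  -0.0022 -0.0124] [0.08 0.62 0.  ]
0.4 [-0.0256 -0.0033 -0.0144] [ 0.09  0.71 -0.  ]
0.45 [-0.0292 -0.0046 -0.0164] [ 0.1  0.8 -0. ]
0.5 [-0.0327 -0.0061 -0.0183] [ 0.12  0.88 -0.  ]
0.55 [-0.0361 -0.0078 -0.0201] [0.13 0.97 0.  ]
0.6 [-0.0395 -0.0097 -0.0219] [0.14 1.06 0.  ]
0.65 [-0.0428 -0.0117 -0.0236] [ 0.15  1.15 -0.  ]
0.7 [-0.046  -0.014  -0.0253] [ 0.16  1.24 -0.  ]
0.75 [-0.0491 -0.0164 -0.0268] [ 0.17  1.33 -0.  ]
0.8 [-0.0521 -0.019  -0.0284] [ 0.19  1.41 -0.  ]
0.85 [-0.0549 -0.0218 -0.0298] [ 0.2  1.5 -0. ]
0.9 [-0.0577 -0.0247 -0.0312] [0.21 1.59 0.  ]
0.95 [-0.0603 -0.0278 -0.0324] [0.22 1.68 0.  ]
1.0 [-0.0629 -0.031  -0.0336] [ 0.23  1.77 -0.  ]
1.05 [-0.0652 -0.0344 -0.0347] [ 0.24  1.86 -0.  ]
1.1 [-0.0674 -0.0379 -0.0358] [0.26 1.94 0.  ]
1.15 [-0.0695 -0.0414 -0.0367] [ 0.27  2.03 -0.  ]
1.2 [-0.0714 -0.0451 -0.0375] [0.28 2.12 0.  ]
1.25 [-0.0732 -0.0489 -0.0382] [0.29 2.21 0.  ]
1.3 [-0.0748 -0.0528 -0.0388] [ 0.3  2.3 -0. ]
1.35 [-0.0762 -0.0568 -0.0393] [0.31 2.39 0.  ]
1.4 [-0.0775 -0.0608 -0.0398] [0.33 2.48 0.  ]
1.45 [-0.0786 -0.0649 -0.0401] [ 0.34  2.56 -0.  ]
1.5 [-0.0795 -0.0691 -0.0403] [ 0.35  2.65 -0.  ]
1.55 [-0.0802 -0.0733 -0.0404] [ 0.36  2.74 -0.  ]
1.6 [-0.0807 -0.0775 -0.0404] [0.37 2.78 0.  ]
```

The width of 15.7 mm suggests the post sits near the pad edge, upslope. I'll reopen, shift 7 mm upslope and regrip.

{"name": "apply_moves", "arguments": {"increments": [{"tx": 0,"ty": 0,"tz": 0,"rx": 0,"ry": 0,"rz": 0,"claw": 0.03},{"tx": 0,"ty": 0,"tz": 0,"rx": 0,"ry": 0,"rz": 0,"claw": 0.045},{"tx": 0,"ty": 0,"tz": 0,"rx": 0,"ry": 0,"rz": 0,"claw": 0.045},{"tx": 0.003,"ty": 0,"tz": 0.0015,"rx": 0,"ry": 0,"rz": 0,"claw": 0.045},{"tx": 0.006,"ty": 0,"tz": 0.003,"rx": 0,"ry": 0,"rz": 0,"claw": 0.045},{"tx": 0.006,"ty": 0,"tz": 0.003,"rx": 0,"ry": 0,"rz": 0,"claw": 0.03},{"tx": 0.006,"ty": 0,"tz": 0.003,"rx": 0,"ry": 0,"rz": 0,"claw": 0.012},{"tx": 0.006,"ty": 0,"tz": 0.003,"rx": 0,"ry": 0,"rz": 0,"claw": 0.012},{"tx": 0.006,"ty": 0,"tz": 0.003,"rx": 0,"ry": 0,"rz": 0,"claw": 0.012},{"tx": 0.006,"ty": 0,"tz": 0.003,"rx": 0,"ry": 0,"rz": 0,"claw": 0.012},{"tx": 0.006,"ty": 0,"tz": 0.003,"rx": 0,"ry": 0,"rz": 0,"claw": 0.012}]}}

```text
clock: 13.8
eef_pos: [571.6, 131.3, 122.7]
tool_rot: [-3.137, 0.24, 3.008]
force: [-2.1, -4.4, 5.3]
width: 12.8
```

Run:
```python
from t import *
s=read_state();print(s["clock"],s["eef_pos"],s["qpos"].round(3).tolist(),s["force"],s["width"],Fm.T@(s["eef_pos"]-o))
cv2.imwrite("pics/w3.png",get_image("wrist")[100:,:,::-1])
```

```text
13.8 [571.59089084 131.26613861 122.74678628] [-0.653, 0.661, 0.473, 2.023, -0.562, 0.341, 1.652] [-2.12306016 -4.38196407  5.3118783 ] 12.842798310543028 [ 3.75869455 83.40093468 41.41615113]
```

View pics/w3.png

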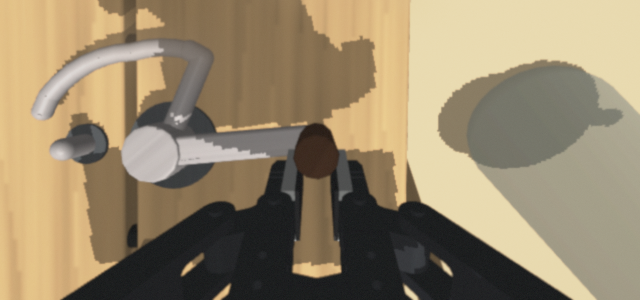

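The image shows the post (316,150) on the near, downslope side of the pads, so my shift went the wrong way. I'll reopen, go 16 mm downslope and regrip.

{"name": "apply_moves", "arguments": {"increments": [{"tx": 0,"ty": 0,"tz": 0,"rx": 0,"ry": 0,"rz": 0,"claw": 0.03},{"tx": 0,"ty": 0,"tz": 0,"rx": 0,"ry": 0,"rz": 0,"claw": 0.05},{"tx": 0,"ty": 0,"tz": 0,"rx": 0,"ry": 0,"rz": 0,"claw": 0.05},{"tx": -0.005,"ty": 0.001,"tz": -0.003,"rx": 0,"ry": 0,"rz": 0,"claw": 0.05},{"tx": -0.01,"ty": 0.002,"tz": -0.006,"rx": 0,"ry": 0,"rz": 0,"claw": 0.05},{"tx": -0.014,"ty": 0.002,"tz": -0.008,"rx": 0,"ry": 0,"rz": 0,"claw": 0.05},{"tx": -0.014,"ty": 0.002,"tz": -0.008,"rx": 0,"ry": 0,"rz": 0,"claw": 0.03},{"tx": -0.014,"ty": 0.002,"tz": -0.008,"rx": 0,"ry": 0,"rz": 0,"claw": 0.012},{"tx": -0.014,"ty": 0.002,"tz": -0.008,"rx": 0,"ry": 0,"rz": 0,"claw": 0.012},{"tx": -0.014,"ty": 0.002,"tz": -0.008,"rx": 0,"ry": 0,"rz": 0,"claw": 0.012},{"tx": -0.014,"ty": 0.002,"tz": -0.008,"rx": 0,"ry": 0,"rz": 0,"claw": 0.012}]}}

```text
clock: 14.95
eef_pos: [557.1, 133.2, 114.6]
tool_rot: [-3.137, 0.239, 3.008]
force: [-4.0, -4.9, 4.3]
width: 16.3
```

Run:
```python
from t import *
s=read_state();print(s["clock"],s["eef_pos"],s["qpos"].round(3).tolist(),s["force"],s["width"],Fm.T@(s["eef_pos"]-o))
cv2.imwrite("pics/w4.png",get_image("wrist")[100:,:,::-1])
```

```text
14.95 [557.13794395 133.15298496 114.6153553 ] [-0.655, 0.659, 0.452, 2.062, -0.582, 0.3, 1.662] [-3.95635223 -4.87358673  4.25968906] 16.288576080644443 [-12.92984448  83.38368866  41.66191589]
```

View pics/w4.png

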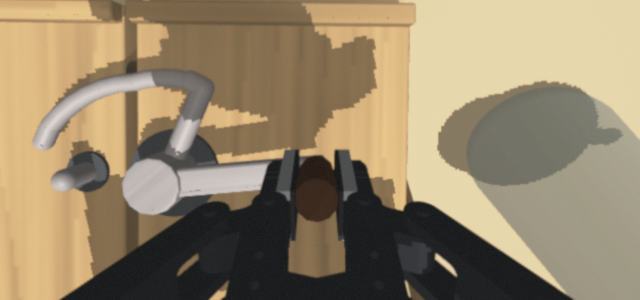

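Run:
```python
from p3 import *
c=calibration("wrist")
print("stud top g=8",proj(W(0,-53,26),c).round(),"seam corner",proj(W(-100,-24,12),c).round(),"fixed outer low",proj(W(-100,140,12),c).round(),"pivot z0,z35",proj(W(0,0,0),c).round(),proj(W(0,0,35),c).round())
for t in(0,.05,.1,.15,.2,.25):print(t,proj(post(t,76),c).round(),proj(post(t,31),c).round(),post(t,41))
```

```text
stud top g=8 [[ 61. 283.]] seam corner [[127. 100.]] fixed outer low [[419.  99.]] pivot z0,z35 [[181. 271.]] [[153. 288.]]
0 [[322. 319.]] [[321. 285.]] [568.7788282  133.24952553 120.50704156]
0.05 [[322. 308.]] [[321. 277.]] [565.11740073 133.62478932 118.38292686]
0.1 [[321. 297.]] [[320. 269.]] [561.43737275 133.78847978 116.26412135]
0.15 [[319. 286.]] [[319. 261.]] [557.74794242 133.74018778 114.15592093]
0.2 [[317. 275.]] [[318. 253.]] [554.05833139 133.48003401 112.063595  ]
0.25 [[315. 264.]] [[316. 245.]] [550.37776178 133.00866873 109.99237329]
```

The pads hold the post, lever at about 0.1 rad. I'll compute the arc rows, rotating about the held point while the lean eases off.

```bash
export OMP_NUM_THREADS=1
cat > arc.py <<'E'
from p3 import *
s=read_state();q=s["qpos"];x0=s["eef_pos"];A0=R.from_euler('xyz',s["tool_rot"]).as_matrix()
def lean(t):return 14*max(0,1-(t-.1)/1.1)
hold=x0-A0[:,2]*15
rows=[];ts=np.r_[np.arange(.15,1.56,.05),1.6,1.63]
for t in ts:
    A=TL(lean(t))@TL(14).T@A0
    X=hold+(post(t)-post(.1))+A[:,2]*15
    rows.append(np.r_[(X-x0)/1000,np.degrees(R.from_matrix(A@A0.T).as_rotvec())/5])
if __name__=="__main__":
    qf,tr=run(q,rows);T=np.array(tr);print(np.min(np.minimum(T-LO,HI-T),axis=0).round(2),qf.round(2))
    for t,r in zip(ts,rows):print(round(t,2),r[:3].round(4),r[3:].round(2))
E
python3 arc.py
```

```text
[2.41 1.03 0.87 0.37 0.52 0.08 1.12] [-0.42  0.69  0.38  2.1  -0.55  0.45  1.82]
0.15 [-0.0039 -0.     -0.0021] [0.02 0.13 0.  ]
0.2 [-0.0077 -0.0003 -0.0043] [ 0.03  0.25 -0.  ]
0.25 [-0.0115 -0.0007 -0.0064] [0.05 0.38 0.  ]
0.3 [-0.0154 -0.0014 -0.0085] [ 0.07  0.5  -0.  ]
0.35 [-0.0192 -0.0022 -0.0105] [ 0.08  0.63 -0.  ]
0.4 [-0.0229 -0.0033 -0.0125] [ 0.1   0.76 -0.  ]
0.45 [-0.0266 -0.0046 -0.0145] [0.12 0.88 0.  ]
0.5 [-0.0303 -0.0061 -0.0164] [ 0.13  1.01 -0.  ]
0.55 [-0.0339 -0.0077 -0.0183] [0.15 1.14 0.  ]
0.6 [-0.0374 -0.0096 -0.0201] [ 0.17  1.26 -0.  ]
0.65 [-0.0409 -0.0117 -0.0218] [ 0.18  1.39 -0.  ]
0.7 [-0.0442 -0.0139 -0.0235] [ 0.2   1.51 -0.  ]
0.75 [-0.0475 -0.0163 -0.0251] [ 0.22  1.64 -0.  ]
0.8 [-0.0507 -0.0189 -0.0266] [0.23 1.77 0.  ]
0.85 [-0.0537 -0.0216 -0.0281] [0.25 1.89 0.  ]
0.9 [-0.0566 -0.0246 -0.0294] [0.27 2.02 0.  ]
0.95 [-0.0594 -0.0276 -0.0307] [ 0.28  2.15 -0.  ]
1.0 [-0.0621 -0.0308 -0.0319] [ 0.3   2.27 -0.  ]
1.05 [-0.0646 -0.0341 -0.033 ] [0.32 2.4  0.  ]
1.1 [-0.067  -0.0376 -0.0341] [ 0.33  2.52 -0.  ]
1.15 [-0.0693 -0.0412 -0.035 ] [0.35 2.65 0.  ]
1.2 [-0.0714 -0.0448 -0.0358] [0.37 2.78 0.  ]
1.25 [-0.0731 -0.0486 -0.0365] [0.37 2.78 0.  ]
1.3 [-0.0747 -0.0525 -0.0371] [0.37 2.78 0.  ]
1.35 [-0.0761 -0.0565 -0.0377] [0.37 2.78 0.  ]
1.4 [-0.0774 -0.0605 -0.0381] [0.37 2.78 0.  ]
1.45 [-0.0785 -0.0646 -0.0384] [0.37 2.78 0.  ]
1.5 [-0.0794 -0.0688 -0.0386] [0.37 2.78 0.  ]
1.55 [-0.0801 -0.073  -0.0387] [0.37 2.78 0.  ]
1.6 [-0.0806 -0.0772 -0.0387] [0.37 2.78 0.  ]
1.63 [-0.0809 -0.0797 -0.0386] [0.37 2.78 0.  ]
```

{"name": "apply_moves", "arguments": {"increments": [{"tx": -0.0039,"ty": 0,"tz": -0.0021,"rx": 0.02,"ry": 0.13,"rz": 0,"claw": 0.012},{"tx": -0.0077,"ty": -0.0003,"tz": -0.0043,"rx": 0.03,"ry": 0.25,"rz": 0,"claw": 0.012},{"tx": -0.0115,"ty": -0.0007,"tz": -0.0064,"rx": 0.05,"ry": 0.38,"rz": 0,"claw": 0.012},{"tx": -0.0154,"ty": -0.0014,"tz": -0.0085,"rx": 0.07,"ry": 0.5,"rz": 0,"claw": 0.012},{"tx": -0.0192,"ty": -0.0022,"tz": -0.0105,"rx": 0.08,"ry": 0.63,"rz": 0,"claw": 0.012},{"tx": -0.0229,"ty": -0.0033,"tz": -0.0125,"rx": 0.1,"ry": 0.76,"rz": 0,"claw": 0.012},{"tx": -0.0266,"ty": -0.0046,"tz": -0.0145,"rx": 0.12,"ry": 0.88,"rz": 0,"claw": 0.012},{"tx": -0.0303,"ty": -0.0061,"tz": -0.0164,"rx": 0.13,"ry": 1.01,"rz": 0,"claw": 0.012},{"tx": -0.0303,"ty": -0.0061,"tz": -0.0164,"rx": 0.13,"ry": 1.01,"rz": 0,"claw": 0.012}]}}

```text
clock: 15.9
eef_pos: [531.0, 129.5, 100.1]
tool_rot: [-3.14, 0.158, 3.011]
force: [-0.8, -0.7, 11.4]
width: 16.3
```

Run:
```python
from t import *
s=read_state();print(s["qpos"].round(2),Fm.T@s["force"],Fm.T@(s["eef_pos"]-o),s["width"])
```

```text
[-0.62  0.67  0.42  2.07 -0.58  0.35  1.68] [ 5.06916216 -0.85061933 10.23915842] [-42.18647992  76.34687129  41.83501622] 16.270195711629427
```

{"name": "apply_moves", "arguments": {"increments": [{"tx": -0.0036,"ty": -0.0016,"tz": -0.001,"rx": 0.02,"ry": 0.13,"rz": 0,"claw": 0.012},{"tx": -0.0071,"ty": -0.0035,"tz": -0.0022,"rx": 0.04,"ry": 0.25,"rz": 0,"claw": 0.012},{"tx": -0.0106,"ty": -0.0056,"tz": -0.0039,"rx": 0.05,"ry": 0.38,"rz": 0,"claw": 0.012},{"tx": -0.0139,"ty": -0.0078,"tz": -0.0056,"rx": 0.07,"ry": 0.5,"rz": 0,"claw": 0.012},{"tx": -0.0172,"ty": -0.0102,"tz": -0.0072,"rx": 0.09,"ry": 0.63,"rz": 0,"claw": 0.012},{"tx": -0.0204,"ty": -0.0128,"tz": -0.0087,"rx": 0.1,"ry": 0.76,"rz": 0,"claw": 0.012},{"tx": -0.0234,"ty": -0.0155,"tz": -0.0102,"rx": 0.12,"ry": 0.88,"rz": 0,"claw": 0.012},{"tx": -0.0263,"ty": -0.0185,"tz": -0.0115,"rx": 0.14,"ry": 1.01,"rz": 0,"claw": 0.012},{"tx": -0.0291,"ty": -0.0215,"tz": -0.0128,"rx": 0.15,"ry": 1.14,"rz": 0,"claw": 0.012},{"tx": -0.0318,"ty": -0.0247,"tz": -0.014,"rx": 0.17,"ry": 1.26,"rz": 0,"claw": 0.012},{"tx": -0.0343,"ty": -0.028,"tz": -0.0151,"rx": 0.19,"ry": 1.39,"rz": 0,"claw": 0.012},{"tx": -0.0343,"ty": -0.028,"tz": -0.0151,"rx": 0.19,"ry": 1.39,"rz": 0,"claw": 0.012}]}}

```text
clock: 17.1
eef_pos: [493.7, 105.6, 82.9]
tool_rot: [3.14, 0.028, 3.014]
force: [1.7, 9.1, -1.5]
width: 16.8
```

Run:
```python
from t import *
s=read_state();print(s["qpos"].round(2),Fm.T@s["force"],Fm.T@(s["eef_pos"]-o),s["width"])
```

```text
[-0.53  0.69  0.39  2.08 -0.57  0.45  1.73] [-0.29458925  9.26499804 -1.55453204] [-80.11107811  47.75017377  43.8179067 ] 16.772626313224386
```

{"name": "apply_moves", "arguments": {"increments": [{"tx": -0.0024,"ty": -0.0035,"tz": -0.0011,"rx": 0.01,"ry": 0.12,"rz": 0,"claw": 0.012},{"tx": -0.0047,"ty": -0.0071,"tz": -0.002,"rx": 0.03,"ry": 0.25,"rz": 0,"claw": 0.012},{"tx": -0.0068,"ty": -0.0107,"tz": -0.0028,"rx": 0.05,"ry": 0.38,"rz": 0,"claw": 0.012},{"tx": -0.0085,"ty": -0.0145,"tz": -0.0035,"rx": 0.05,"ry": 0.38,"rz": 0,"claw": 0.012},{"tx": -0.0101,"ty": -0.0184,"tz": -0.0041,"rx": 0.05,"ry": 0.38,"rz": 0,"claw": 0.012},{"tx": -0.0115,"ty": -0.0224,"tz": -0.0047,"rx": 0.05,"ry": 0.38,"rz": 0,"claw": 0.012},{"tx": -0.0128,"ty": -0.0264,"tz": -0.0051,"rx": 0.05,"ry": 0.38,"rz": 0,"claw": 0.012},{"tx": -0.0139,"ty": -0.0305,"tz": -0.0054,"rx": 0.05,"ry": 0.38,"rz": 0,"claw": 0.012},{"tx": -0.0148,"ty": -0.0347,"tz": -0.0056,"rx": 0.05,"ry": 0.38,"rz": 0,"claw": 0.012},{"tx": -0.0155,"ty": -0.0389,"tz": -0.0057,"rx": 0.05,"ry": 0.38,"rz": 0,"claw": 0.012},{"tx": -0.016,"ty": -0.0431,"tz": -0.0057,"rx": 0.05,"ry": 0.38,"rz": 0,"claw": 0.012},{"tx": -0.016,"ty": -0.0431,"tz": -0.0057,"rx": 0.05,"ry": 0.38,"rz": 0,"claw": 0.012}]}}

```text
clock: 18.3
eef_pos: [471.3, 63.5, 74.7]
tool_rot: [3.141, -0.018, 3.018]
force: [-4.0, 10.2, -15.4]
width: 16.2
```

Run:
```python
from t import *
s=read_state();print(s["qpos"].round(2),Fm.T@s["force"],Fm.T@(s["eef_pos"]-o),s["width"])
```

```text
[-0.43  0.69  0.36  2.12 -0.56  0.45  1.82] [-12.27800879   9.63529225 -10.66723395] [-98.6541632    3.09274414  45.09886182] 16.181824510741894
```

{"name": "apply_moves", "arguments": {"increments": [{"tx": -0.002,"ty": -0.0025,"tz": -0.001,"rx": 0,"ry": 0,"rz": 0,"claw": 0.012},{"tx": -0.003,"ty": -0.005,"tz": -0.002,"rx": 0,"ry": 0,"rz": 0,"claw": 0.012},{"tx": -0.003,"ty": -0.007,"tz": -0.002,"rx": 0,"ry": 0,"rz": 0,"claw": 0.012},{"tx": -0.003,"ty": -0.007,"tz": -0.002,"rx": 0,"ry": 0,"rz": 0,"claw": 0.012}]}}

```text
clock: 18.7
eef_pos: [470.2, 59.5, 74.1]
tool_rot: [3.136, -0.016, 3.018]
force: [-3.0, 17.5, -3.4]
width: 16.2
```

Run:
```python
from t import *
s=read_state();print(s["qpos"].round(2),Fm.T@s["force"],Fm.T@(s["eef_pos"]-o),s["width"])
```

```text
[-0.41  0.68  0.35  2.12 -0.56  0.44  1.83] [-6.29764791 16.97476628 -0.3397133 ] [-99.52925228  -0.99532211  44.86554864] 16.220748652050723
```

At the stop (force 17 N, y≈-1 mm). Releasing and retracting.

{"name": "apply_moves", "arguments": {"increments": [{"tx": 0,"ty": 0,"tz": 0,"rx": 0,"ry": 0,"rz": 0,"claw": 0.012},{"tx": 0,"ty": 0,"tz": 0,"rx": 0,"ry": 0,"rz": 0,"claw": 0.03},{"tx": 0,"ty": 0.003,"tz": 0,"rx": 0,"ry": 0,"rz": 0,"claw": 0.05},{"tx": 0,"ty": 0.004,"tz": 0,"rx": 0,"ry": 0,"rz": 0,"claw": 0.05},{"tx": 0,"ty": 0.004,"tz": 0,"rx": 0,"ry": 0,"rz": 0,"claw": 0.05},{"tx": -0.01,"ty": 0.004,"tz": 0.03,"rx": 0,"ry": 0,"rz": 0,"claw": 0.05},{"tx": -0.015,"ty": 0.004,"tz": 0.07,"rx": 0,"ry": 0,"rz": 0,"claw": 0.05},{"tx": -0.015,"ty": 0.004,"tz": 0.11,"rx": 0,"ry": 0,"rz": 0,"claw": 0.05},{"tx": -0.015,"ty": 0.004,"tz": 0.16,"rx": 0,"ry": 0,"rz": 0,"claw": 0.05},{"tx": -0.015,"ty": 0.004,"tz": 0.21,"rx": 0,"ry": 0,"rz": 0,"claw": 0.05},{"tx": -0.015,"ty": 0.004,"tz": 0.21,"rx": 0,"ry": 0,"rz": 0,"claw": 0.05}]}}

```text
clock: 19.8
eef_pos: [463.1, 55.1, 291.0]
tool_rot: [3.139, 0.006, 3.009]
force: [-0.3, 0.1, -0.1]
width: 50.1
```

Run:
```python
from p3 import *
s=read_state();print(s["clock"],s["eef_pos"],s["force"])
c=calibration("wrist");print([(t,proj(post(t,76),c).round().tolist()) for t in(1.3,1.4,1.5,1.57)],"stud g0,g5",proj(W(0,-45,26),c).round(),proj(W(0,-50,26),c).round())
im=get_image("wrist")[:,:,::-1];cv2.imwrite("pics/w5.png",im[:, :])
```

```text
19.8 [463.05976481  55.1451973  291.00764487] [-0.3026913   0.14670117 -0.1010363 ]
[(1.3, [[346.0, 180.0]]), (1.4, [[337.0, 178.0]]), (1.5, [[329.0, 177.0]]), (1.57, [[323.0, 177.0]])] stud g0,g5 [[282. 264.]] [[277. 264.]]
```

View pics/w5.png

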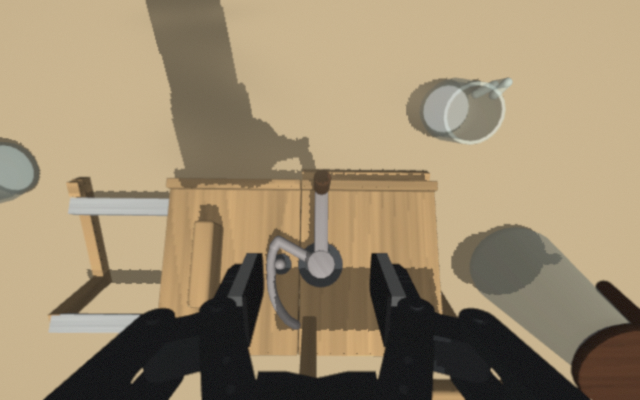

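The post top at (321,178) corresponds to about 1.57 rad. The stud at (283,264) corresponds to zero gap. The seam is closed, the hook is round the stud and the gripper is clear.

```bash
python3 -c "
from cell import *
print(finish_job())"
```

```text
the job is handed in; nothing more can be done
None
```

I slid the movable half up to the buffers by its grip bar, swung the cam lever to its stop, let go and handed the job in at about 20 s. `finish_job` gives no verdict, so the checks below are the evidence.

- **Against the buffers:** with the cam open, the buffer force rose to about 4.4 N at an estimated gap of about 6 mm.
- **Cam at its stop:** the post stopped at the locked position, with 17 N against the stop.
- **After letting go:** in the last wrist picture the post top is within 2 px of where 1.57 rad would put it. The stud matches zero gap within 1 px, and the seam looks closed with the hook round the stud. The gripper is clear, with the force reading near zero.
- **Carafe and mugs:** all looked upright. I judged this by eye and did not re-measure their positions.

Two things went wrong on the way:
- **First descent:** a tool square to the boards ran into joint limits short of the grip, without touching anything. I used a nearly upright tool for the bar and a 14° lean for the post instead.
- **Post grip:** I gripped the post three times. I misread the first width of 15.7 mm (the post is 18 mm) as an edge grip and shifted the wrong way. About 16 mm turned out to be the normal reading.

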